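# Load the label and date-stamp station

### The job

Get the label station ready for the next batch: slip the large label roll over the thick spindle and the small label roll over the thin spindle, each right down on its flange. Lay the closed ink pad flat on the rubber mat in the middle of the station board, centred between the two spindles with its long sides running from one spindle to the other, then stand the date stamp upright in the middle of the pad. Leave the open tub and the check weight where they are.

Things in the scene. Friction and masses are not known exactly. Their poses are not given: they have to be found in the camera images.
- station_board: Aluminium plate 104 x 330 mm, fixed to the table, top face 10 mm above it. Origin: centre of its underside, on the table; x away from the robot across the 104 mm, y along the 330 mm, z up. A black rubber mat 76 (x) x 110 mm (y), flush, lies in its middle. The spindles stand on it at y = +115 and -115 mm (x = 0) in either order, each with a steel peel edge 5 mm high in front.
- thick_spindle: Unwinder hub for the large roll, fixed on the board: steel flange 60 mm in diameter, 5 mm thick, with an upright grey post 34 mm in diameter. The post rises 52 mm above the origin; its top 12 mm taper to 22 mm. Origin: centre of the flange's underside, 10 mm above the table; z up. The roll rests on the flange, 5 mm above the origin.
- thin_spindle: Unwinder hub for the small roll, fixed on the board: steel flange 44 mm in diameter, 5 mm thick, with an upright grey post 18 mm in diameter. The post rises 52 mm above the origin; its top 12 mm taper to 6 mm. Origin: centre of the flange's underside, 10 mm above the table; z up. The roll rests on the flange, 5 mm above the origin.
- large_roll: Large roll of blank white labels, standing on its end face on the table: 64 mm in outer diameter, 40 mm high, with an open brown card core 40 mm in inner diameter right through. 70 to 110 g. Origin at the centre of its underside, z up along the core. Grip across the outside from above, well within its height.
- small_roll: Small roll of blank white labels, standing on its end face on the table: 48 mm in outer diameter, 40 mm high, with an open brown card core 24 mm in inner diameter right through (it does not pass over the thick post). 45 to 75 g. Origin at the centre of its underside, z up along the core.
- ink_pad: Small flat stamp-pad case with its lid shut (it does not open): black base, grey lid; 58 mm along x, 92 mm along y, 20 mm high, 90 g, lying on the table. Origin at the centre of its underside, z up. Grip it from above across the 58 mm, at the middle, with the fingertips low.
- date_stamp: Self-standing date stamp, 84 mm high, 70 g: a foot 22 mm (x) by 44 mm (y) and 12 mm high, a body 18 x 36 mm up to 38 mm, and above it a round wooden handle up to 28 mm in diameter from 39 to 84 mm. Origin at the centre of the underside of its foot, z up. Grip the handle.
- open_tub: Round clear tub of brown paste without a lid, 114 mm in diameter, 46 mm high, standing on the table; a bystander. Origin at the centre of its underside.
- check_weight: Small brass check weight, 33 mm in diameter, 57 mm high with a knob on top, standing on the table; a bystander. Origin at the centre of its underside.

How it is judged:
At the end, for the whole second after the job is handed in: Each roll upright on its own flange, within 6 mm of its post axis; ink pad flat on the board within 12 mm of its middle in x and y, long sides within 0.16 rad of the board's; date stamp upright on the pad within 12 mm of its centre; all at rest; tub and weight moved less than 25 mm (horizontal distance between large_roll and thick_spindle below 0.006 m and z of large_roll in the frame of thick_spindle between 0.002 and 0.008 m and angle between each of large_roll, small_roll, ink_pad's own z axis and vertical below 0.06 rad and horizontal distance between small_roll and thin_spindle below 0.006 m and z of small_roll in the frame of thin_spindle between 0.002 and 0.008 m and x of ink_pad in the frame of station_board between -0.012 and 0.012 m and y of ink_pad in the frame of station_board between -0.012 and 0.012 m and z of ink_pad in the frame of station_board between 0.008 and 0.013 m and angle between the y axis of ink_pad and the y axis of station_board, either way round below 0.16 rad and horizontal distance between date_stamp and ink_pad below 0.012 m and z of date_stamp in the frame of ink_pad between 0.017 and 0.023 m and angle between date_stamp's own z axis and vertical below 0.08 rad and linear speed of each of large_roll, small_roll, ink_pad, date_stamp below 0.03 m/s and angular speed of each of large_roll, small_roll, ink_pad, date_stamp below 0.5 rad/s and distance of each of open_tub, check_weight from where it was at the start of the episode below 0.025 m); the robot touches nothing.
It fails at once if the open tub or the check weight is pushed aside or tipped over (distance of any of open_tub, check_weight from where it was at the start of the episode above 0.025 m or angle between any of open_tub, check_weight's own z axis and vertical above 0.4 rad).
It also fails if it takes over 90 s, if anything falls off the work surface, if the arm or the gripper's body presses on something with over 40 N, if the wrist force passes 120 N, or if a joint passes its speed limit or range.

### The arm

A 6-joint arm with a two-finger parallel gripper is mounted at the origin on the work surface; the furniture and walls round the work are solid. World frame = base frame: x ahead of the robot, y to its left, z up, the work surface at z = 0. Lengths are in m, angles in rad, forces in N, time in s.
With the tool pointing down it reaches from about 0.275 to 0.725 m from the base axis. Payload 5.6 kg.
Tool frame: the origin (TCP) lies midway between the tips of the shut fingers; the grasp point (between the pads) lies 19 mm behind it; z points along the fingers, y is the line along which they close (so a half turn about z gives the same grasp; the last joint's range is limited). The gripper opens to 85 mm and grips with 20 to 120 N. Pads are 22 mm wide; open, the fingers measure 114 mm over their backs; the gripper's body (76 mm by 85 mm) begins 54 mm behind the grasp point. The pads swing forward as they close: fully open they stand 13 mm farther back than shut.
Start: joints at [-1.043, 0.255, 0.108, 0, -1.424, -0.285], TCP at [0.132, -0.534, 0.231] pointing down, gripper open.
Joint ranges: [-2.95, 2.95], [-1.21, 1.97], [-1.09, 1.5], [-2.87, 1.71], [-2.94, -0.07], [-3.05, 3.05]. Speed limits (rad/s): [2.57, 2.57, 3.14, 3.14, 3.14, 3.14].

### API

Orientations are given as a unit quaternion [x, y, z, w].
In Python, from workcell import monitor, vision, workorder gives the robot as it stands.
- The arm moves only by the shell command python3 -m handwheel 'ROWS' [FORCE]. ROWS is JSON, a list of rows, each an object of numbers: "tx", "ty", "tz": the shift along the world's x, y, z in m; "rx", "ry", "rz": the turn, a rotation vector about the world's x, y, z in rad; "grip": the opening, from 0 (shut) to 1 (fully open). A call has 1 to 8 rows; each row shifts and turns the commanded pose from where the row before left it; what a row does not reach is not made up. A row lasts 1/10 s, in which the tool goes at most 50 mm and 8.59 degrees, less where a joint would pass 70% of its speed; a pose out of reach is approached as far as the arm can. A call is refused whole if a number of a shift passes 0.05 or a number of a turn 0.15, either way. A call with a gripper value outside its range is refused whole. The fingers move at their own pace and stop on an object; FORCE is the grip in N (left out, the last holds). Time passes only in rows, so rows that do not move let the fingers close. It gives the time, the measured TCP pose, the force, the opening and the grip force at its end, in the units of the state.
- monitor.get_state(): the state, without advancing time (a new reading comes with each control period).
- vision.grab_frame(name): name is "scene" or "top"; returns a dict with "frame" (384x512x3 uint8, red, green, blue), "camera_matrix" (3x3 intrinsics, pixels), "rvec" (rotation vector, rad) and "tvec" (3), from world to camera coordinates, as OpenCV has them. Camera axes: x right, y down, z forward; pixel columns grow to the right and rows downward; lengths in m; the calibration is good to about 2 mm. A picture is of the moment at which its call begins. There is no depth.
- workorder.job_done(): hands the job in; it is judged then, once.
The state is a dict: "t": time; "joint_positions": joint angles; "qvel": joint speeds; "joint_torque": joint torques, N m; "tool_pos": TCP position; "eef_rot": TCP orientation; "contact_force": force on the tool from outside, world axes, zero at the start; "moment": the same for the moment, N m; "grip_width": finger opening in m; "finger_force": force on a finger pad.
Only numpy, scipy, OpenCV 4.12 (cv2) and the standard library are available. Lean on these libraries where they do the work, as an engineer would, in place of code of your own. Each camera call takes 0.05 s, during which the arm holds its last target. There are 200 camera calls.

## Working session

There is one attempt and no reset: what is moved stays moved. The work goes in short steps, Python scripts to look and compute and a shell command to move; the robot and the scene stay as the last step left them, time stands still between calls to the robot, and variables do not carry over. Pictures are saved under pics/ and viewed, at most 14 in all, crops included, and the job is handed in when it is done.

```bash
mkdir -p pics; cat > h.py <<'E'
import numpy as np, cv2
from workcell import monitor, vision, workorder
def grab(n,save=None):
    f=vision.grab_frame(n); 
    if save: cv2.imwrite(f'pics/{save}.png',cv2.cvtColor(f['frame'],cv2.COLOR_RGB2BGR))
    return f
def ray(f,uv):
    R=cv2.Rodrigues(np.array(f['rvec'],float))[0]; t=np.array(f['tvec'],float).ravel()
    d=R.T@np.linalg.inv(np.array(f['camera_matrix']))@np.array([uv[0],uv[1],1.]); return -R.T@t,d
def onz(f,uv,z):
    c,d=ray(f,uv); return c+d*(z-c[2])/d[2]
def tri(f,a,g,b):
    c1,d1=ray(f,a);c2,d2=ray(g,b)
    s=np.linalg.lstsq(np.c_[d1,-d2],c2-c1,rcond=None)[0]
    p,q=c1+s[0]*d1,c2+s[1]*d2; return (p+q)/2,np.linalg.norm(p-q)
E
python3 - <<'E'
from h import *
import pickle
d={n:grab(n,n) for n in('scene','top')}
pickle.dump(d,open('d.pkl','wb'))
for n in d: print(n,np.round(ray(d[n],(256,192)),3).tolist())
for n in d: cv2.imwrite(f'pics/{n}_big.png',cv2.resize(cv2.imread(f'pics/{n}.png'),(800,600),interpolation=cv2.INTER_CUBIC))
E
```

```text
scene [[-0.078, 0.73, 0.548], [0.548, -0.688, -0.476]]
top [[0.427, 0.037, 0.992], [0.034, 0.002, -1.0]]
```

View pics/top_big.png

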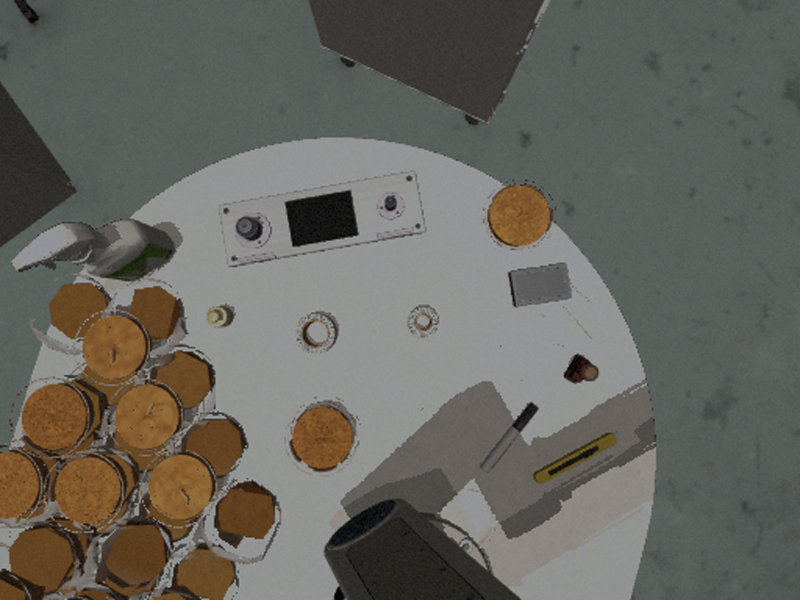

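View pics/scene_big.png

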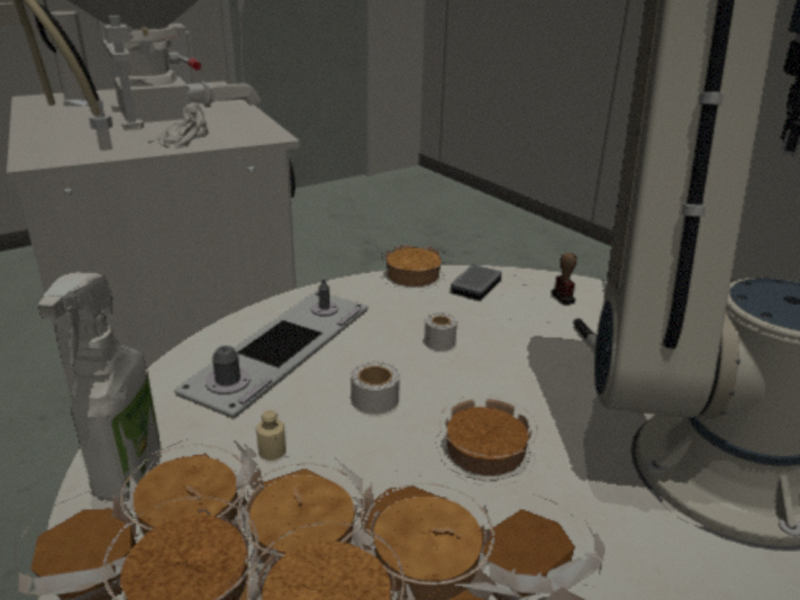

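Top view (800x600 scale): board centred near (322,218), thick spindle (249,228) on the left, thin (391,204) on the right. The large roll is at (316,332), small roll (423,321), pad (540,285), stamp (581,369), weight (219,316), and tubs at (520,215) and (323,437). Scene view shows the same layout.

```bash
python3 - <<'E'
from h import *
import pickle
d=pickle.load(open('d.pkl','rb'))
T=d['top'];S=d['scene'];t=T['frame'];s=S['frame']
def crop(im,x0,y0,w,h,k): 
    c=im[y0:y0+h,x0:x0+w][:,:,::-1]; c=np.clip(c.astype(float)*1.25,0,255).astype(np.uint8)
    return cv2.resize(c,(w*k,h*k),interpolation=cv2.INTER_CUBIC)
M=np.zeros((600,800,3),np.uint8)
def put(c,x,y): c=c[:600-y,:800-x];M[y:y+c.shape[0],x:x+c.shape[1]]=c
put(crop(t,136,104,144,70,4),0,0)         # board
put(crop(t,184,188,104,44,4),0,284)       # rolls
put(crop(t,320,160,70,90,3),580,0)      # pad, stamp
put(crop(s,110,175,130,90,3),0,465)  # scene spindles
put(crop(s,215,150,160,120,2),420,284) 
put(crop(s,110,175,130,90,2),420,284+0) if 0 else None
cv2.imwrite('pics/mos.png',M)
# mat
x0,y0=175,115;g=t[y0:165,x0:240].max(2)
m=(g<45).astype(np.uint8);c=max(cv2.findContours(m,0,1)[0],key=cv2.contourArea)
r=cv2.minAreaRect(c+np.array([x0,y0]));b=cv2.boxPoints(r)
P=np.array([onz(T,p,.01) for p in b]);print('mat',r,P.round(4).tolist(),P.mean(0).round(4))
# pad
x0,y0=320,160;hs=t[y0:205,x0:375].astype(int);m=((hs.max(2)<110)).astype(np.uint8)
c=max(cv2.findContours(m,0,1)[0],key=cv2.contourArea);r=cv2.minAreaRect(c+np.array([x0,y0]));b=cv2.boxPoints(r)
P=np.array([onz(T,p,.02) for p in b]);print('pad',r,P.round(4).tolist(),P.mean(0).round(4))
print('board px levels',t[140,170:180].tolist()[:3],t[160,300].tolist(), 'pad',t[182,345].tolist())
E
```

```text
mat ((205.33724975585938, 139.4110870361328), (28.732505798339844, 41.88226318359375), 79.99201965332031) [[0.6211, 0.229, 0.01], [0.6405, 0.1231, 0.01], [0.5675, 0.1096, 0.01], [0.5482, 0.215, 0.01]] [0.5944 0.1692 0.01  ]
pad ((345.1432189941406, 181.7405548095703), (23.758298873901367, 38.21083068847656), 81.02737426757812) [[0.509, -0.1337, 0.02], [0.5247, -0.2285, 0.02], [0.4656, -0.2374, 0.02], [0.45, -0.1428, 0.02]] [ 0.4873 -0.1856  0.02  ]
board px levels [[108, 102, 105], [149, 148, 148], [146, 147, 147]] [146, 148, 148] pad [92, 92, 92]
```

View pics/mos.png

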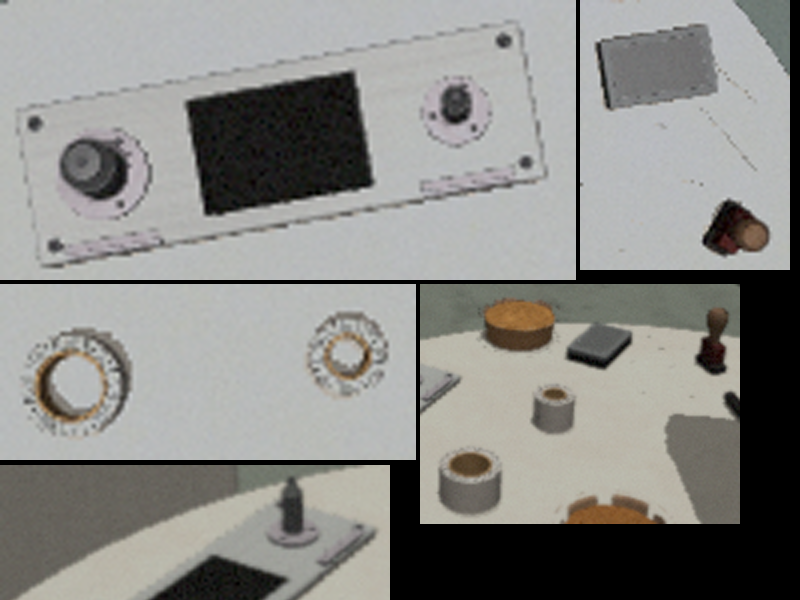

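Mosaic: thick flange centred at top-view pixel (161.7,147.2) and thin flange at (250.2,131.5). The roll cores, pad and stamp are all clear. Next I triangulate.

```bash
python3 - <<'E'
from h import *
import pickle
d=pickle.load(open('d.pkl','rb'))
T=d['top'];S=d['scene']
def brown(f,x0,y0,x1,y1,name):
    im=f['frame'][y0:y1,x0:x1];h=cv2.cvtColor(im,cv2.COLOR_RGB2HSV)
    m=((h[...,1]>60)&(h[...,0]<25)).astype(np.uint8)
    p=cv2.convexHull(np.argwhere(m)[:,::-1].astype(np.float32)); 
    (c,a,an)=cv2.fitEllipse(p) ; print(name,m.sum(),np.round(c,1)+[x0,y0],np.round(a,1)); return np.array(c)+[x0,y0]
L=brown(T,188,196,220,228,'LT'),brown(S,222,228,260,250,'LS')
s=brown(T,258,192,284,218,'ST'),brown(S,270,198,296,213,'SS')
st=brown(T,370,228,386,246,'stT')
def show(n,a,b):
    p,e=tri(T,a,S,b);print(n,p.round(4),'gap',round(e,4))
show('large',*L);show('small',*s);show('stamp top',(377.7,238.3),(363,163))
show('thick top',(156.2,143.5),(144.6,223.5));show('thin top',(249.7,127.5),(206.7,181))
print('pad corners on z=.02 (lid)')
for a in [(327.5,174.5),(362.5,168.7),(366.3,191),(330.3,195.7)]: print(onz(T,a,.02).round(4))
# scene lid corners: pixels from mosaic
for a,b in [((362.5,168.7),(325,170.5)),((366.3,191),(320.7,173)),((330.3,195.7),(299,189))]: pass
for n,a,z in [('thickfl',(161.75,147.25),.015),('thinfl',(250.25,131.5),.015),('tub1 top',(520*.64,215*.64),.046),('tub2',(323*.64,437*.64),.046),('stamp top',(377.7,238.3),.084)]: print(n,onz(T,a,z).round(4))
q=monitor.get_state();print({k:np.round(v,3).tolist() for k,v in q.items() if k in('eef_rot','tool_pos','grip_width','joint_positions')})
from scipy.spatial.transform import Rotation as R
print(R.from_quat(q['eef_rot']).as_matrix().round(3))
E
```

```text
LT 89 [201.2 213.1] [17.6 18. ]
LS 219 [239.7 239.9] [12.3 21.6]
ST 42 [270.5 205.6] [11.3 11.4]
SS 57 [281.8 204.7] [ 5.8 11.4]
stT 133 [372.6 236.7] [13.6 19. ]
large [0.4057 0.1728 0.0383] gap 0.0013
small [0.4255 0.0018 0.0385] gap 0.0016
stamp top [ 0.3519 -0.2467  0.0816] gap 0.0007
thick top [0.5733 0.2804 0.0594] gap 0.0051
thin top [0.616  0.0544 0.056 ] gap 0.001
pad corners on z=.02 (lid)
[ 0.5053 -0.1414  0.02  ]
[ 0.5205 -0.2294  0.02  ]
[ 0.4643 -0.2385  0.02  ]
[ 0.4519 -0.1483  0.02  ]
thickfl [0.5727 0.2796 0.015 ]
thinfl [0.6144 0.0541 0.015 ]
tub1 top [ 0.5943 -0.1498  0.046 ]
tub2 [0.2453 0.1565 0.046 ]
stamp top [ 0.3518 -0.2461  0.084 ]
{'joint_positions': [-1.043, 0.256, 0.107, -0.0, -1.424, -0.285], 'tool_pos': [0.132, -0.533, 0.23], 'eef_rot': [-0.121, 0.993, 0.001, -0.0], 'grip_width': 0.085}
[[-0.971 -0.24  -0.001]
 [-0.24   0.971  0.002]
 [ 0.     0.002 -1.   ]]
```

```bash
R='' ; python3 -m handwheel '[{"tx":0.032,"ty":0.031,"rz":0.135,"grip":0.78},{"tx":0.032,"ty":0.031,"rz":0.135},{"tx":0.032,"ty":0.031,"rz":0.135},{"tx":0.032,"ty":0.031,"rz":0.135},{"tx":0.032,"ty":0.031,"rz":0.135},{"tx":0.032,"ty":0.031,"rz":0.135},{"tx":0.032,"ty":0.031,"rz":0.135},{"tx":0.032,"ty":0.031,"rz":0.135}]' 40
python3 -m handwheel '[{"tx":0.032,"ty":0.031,"rz":0.135},{"tx":0.032,"ty":0.031,"rz":0.135},{"tx":0.033,"ty":0.033,"rz":0.135},{"tz":-0.04},{"tz":-0.03},{}]'
cat > st.py <<'E'
from h import *
from scipy.spatial.transform import Rotation as R
q=monitor.get_state();M=R.from_quat(q['eef_rot']).as_matrix()
print('t',round(q['t'],2),'tcp',np.round(q['tool_pos'],4),'yaw-pi',round(np.arctan2(-M[1,1],-M[0,1]),3),'tilt',M[:2,2].round(3),'w',round(q['grip_width'],4),'F',np.round(q['contact_force'],1),'ff',np.round(q['finger_force'],1),'q6',np.round(q['joint_positions'][5],2))
E
python3 st.py
```

```text
t 0.1 tcp [ 0.1322 -0.5334  0.2305] yaw-pi -1.328 tilt [-0.001  0.002] w 0.0854 F [-0.  -0.4 -1.3] ff 0.0 q6 -0.28invalid input
invalid input
```

```bash
python3 -m handwheel '[{"tx":0.032,"ty":0.031,"tz":0,"rx":0,"ry":0,"rz":0.135,"grip":0.78}]' 40; python3 st.py
```

```text
t: 0.2
tool_pos: [0.1623, -0.5041, 0.2299]
eef_rot: [-0.186, 0.983, 0.001, -0.001]
contact_force: [0.7, -0.1, 0.6]
grip_width: 0.073
finger_force: 0.0
t 0.2 tcp [ 0.1623 -0.5041  0.2299] yaw-pi -1.196 tilt [-0.002  0.002] w 0.073 F [ 0.7 -0.1  0.6] ff 0.0 q6 -0.23
```

```bash
python3 -m handwheel '[{"tx":0.032,"ty":0.031,"tz":0,"rx":0,"ry":0,"rz":0.135,"grip":0.78},{"tx":0.032,"ty":0.031,"tz":0,"rx":0,"ry":0,"rz":0.135,"grip":0.78},{"tx":0.032,"ty":0.031,"tz":0,"rx":0,"ry":0,"rz":0.135,"grip":0.78},{"tx":0.032,"ty":0.031,"tz":0,"rx":0,"ry":0,"rz":0.135,"grip":0.78},{"tx":0.032,"ty":0.031,"tz":0,"rx":0,"ry":0,"rz":0.135,"grip":0.78},{"tx":0.032,"ty":0.031,"tz":0,"rx":0,"ry":0,"rz":0.135,"grip":0.78},{"tx":0.032,"ty":0.031,"tz":0,"rx":0,"ry":0,"rz":0.135,"grip":0.78},{"tx":0.032,"ty":0.031,"tz":0,"rx":0,"ry":0,"rz":0.135,"grip":0.78}]' >/dev/null
python3 -m handwheel '[{"tx":0.032,"ty":0.031,"tz":0,"rx":0,"ry":0,"rz":0.135,"grip":0.78},{"tx":0.034,"ty":0.034,"tz":0,"rx":0,"ry":0,"rz":0.135,"grip":0.78},{"tx":0,"ty":0,"tz":-0.04,"rx":0,"ry":0,"rz":0,"grip":0.78},{"tx":0,"ty":0,"tz":-0.04,"rx":0,"ry":0,"rz":0,"grip":0.78},{"tx":0,"ty":0,"tz":0,"rx":0,"ry":0,"rz":0,"grip":0.78}]' >/dev/null
python3 st.py
```

```text
t 1.5 tcp [ 0.4823 -0.1883  0.1455] yaw-pi 0.157 tilt [-0.012  0.003] w 0.0668 F [ 0.7  0.1 -0.4] ff 0.0 q6 0.23
```

```bash
python3 -m handwheel '[{"tx":0.003,"ty":0,"tz":-0.045,"rx":0,"ry":-0.012,"rz":0,"grip":0.78},{"tx":0,"ty":0,"tz":-0.045,"rx":0,"ry":0,"rz":0,"grip":0.78},{"tx":0,"ty":0,"tz":0,"rx":0,"ry":0,"rz":0,"grip":0.78}]'
python3 st.py; python3 -c "
from h import *
import numpy as np
a=grab('top')['frame'];b=grab('scene')['frame']
f=lambda c:cv2.resize(c[:,:,::-1],None,fx=4,fy=4,interpolation=cv2.INTER_CUBIC)
cv2.imwrite('pics/pre.png',np.hstack([f(a[110:230,300:400]),f(b[120:240,280:380])]))"
```

```text
t: 1.8
tool_pos: [0.4856, -0.1894, 0.0577]
eef_rot: [0.76, -0.65, 0.0, -0.002]
contact_force: [-1.0, 0.4, -0.2]
grip_width: 0.0665
finger_force: 0.0
t 1.8 tcp [ 0.4856 -0.1894  0.0577] yaw-pi 0.156 tilt [0.002 0.002] w 0.0665 F [-1.   0.4 -0.2] ff 0.0 q6 0.23
```

View pics/pre.png

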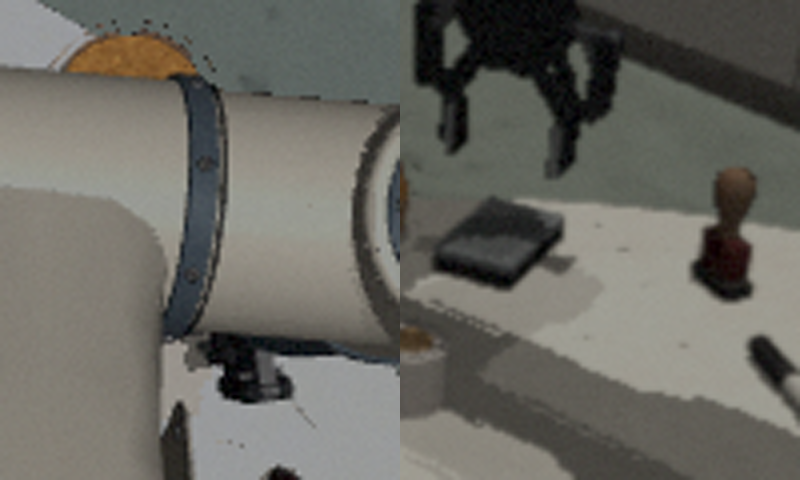

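The right half (scene view) shows the open fingertips at (455,150) and (560,170), straddling the pad at (500,240). Descend and grip.

```bash
python3 -m handwheel '[{"tx":-0.001,"ty":0.001,"tz":-0.03,"rx":0,"ry":0,"rz":0,"grip":0.78},{"tx":0,"ty":0,"tz":-0.026,"rx":0,"ry":0,"rz":0,"grip":0.78},{"tx":0,"ty":0,"tz":0,"rx":0,"ry":0,"rz":0,"grip":0.78}]'>/dev/null; python3 st.py
python3 -m handwheel '[{"tx":0,"ty":0,"tz":0,"rx":0,"ry":0,"rz":0,"grip":0.55},{"tx":0,"ty":0,"tz":0,"rx":0,"ry":0,"rz":0,"grip":0.55},{"tx":0,"ty":0,"tz":0,"rx":0,"ry":0,"rz":0,"grip":0.55},{"tx":0,"ty":0,"tz":0,"rx":0,"ry":0,"rz":0,"grip":0.55}]' 40 >/dev/null; python3 st.py
```

```text
t 2.2 tcp [ 0.4909 -0.1897  0.0088] yaw-pi 0.158 tilt [ 0.017 -0.002] w 0.0665 F [-0.4  0.4  0.1] ff 0.0 q6 0.23
t 2.6 tcp [ 0.4915 -0.1896  0.0093] yaw-pi 0.158 tilt [ 0.019 -0.002] w 0.0566 F [-0.7  0.2  5.4] ff 42.0 q6 0.23
```

```bash
sed -i "s/,'q6'.*/,'q',np.round(q['joint_positions'],2))/" st.py; python3 -m handwheel '[{"tx":0,"ty":0,"tz":0,"rx":0,"ry":0,"rz":0,"grip":0.55}]'>/dev/null; python3 st.py
```

```text
t 2.7 tcp [ 0.4914 -0.1896  0.0093] yaw-pi 0.158 tilt [ 0.019 -0.002] w 0.0568 F [-0.9  1.   6.3] ff 42.0 q [-0.07  0.38 -0.33  0.   -0.84  0.23]
```

```bash
python3 -m handwheel '[{"tx":0,"ty":0,"tz":0,"rx":0,"ry":0,"rz":0,"grip":0.78},{"tx":0,"ty":0,"tz":0,"rx":0,"ry":0,"rz":0,"grip":0.78},{"tx":-0.005,"ty":0.001,"tz":0,"rx":0,"ry":0.019,"rz":0,"grip":0.78},{"tx":0,"ty":0,"tz":-0.007,"rx":0,"ry":0,"rz":0,"grip":0.78},{"tx":0,"ty":0,"tz":0,"rx":0,"ry":0,"rz":0,"grip":0.78}]'>/dev/null; python3 st.py
```

```text
t 3.2 tcp [ 0.4826 -0.1877 -0.0027] yaw-pi 0.157 tilt [-0.009  0.   ] w 0.0669 F [-0.4  1.1  0. ] ff 0.2 q [-0.07  0.4  -0.34  0.   -0.84  0.22]
```

```bash
python3 -m handwheel '[{"tx":0,"ty":0,"tz":0.001,"rx":0,"ry":0,"rz":0,"grip":0.55},{"tx":0,"ty":0,"tz":0,"rx":0,"ry":0,"rz":0,"grip":0.55},{"tx":0,"ty":0,"tz":0,"rx":0,"ry":0,"rz":0,"grip":0.55}]' 40 >/dev/null; python3 st.py
python3 -m handwheel '[{"tx":0,"ty":0,"tz":0.02,"rx":0,"ry":0,"rz":0,"grip":0.55},{"tx":0,"ty":0,"tz":0.03,"rx":0,"ry":0,"rz":0,"grip":0.55},{"tx":0,"ty":0,"tz":0.03,"rx":0,"ry":0,"rz":0,"grip":0.55},{"tx":0,"ty":0,"tz":0,"rx":0,"ry":0,"rz":0,"grip":0.55},{"tx":0,"ty":0,"tz":0,"rx":0,"ry":0,"rz":0,"grip":0.55}]' >/dev/null; python3 st.py
python3 -c "
from h import *
b=grab('scene')['frame']
cv2.imwrite('pics/lift.png',cv2.resize(b[100:250,250:400][:,:,::-1],None,fx=3,fy=3,interpolation=cv2.INTER_CUBIC))"; python3 st.py
```

```text
t 3.5 tcp [ 0.483  -0.1878 -0.0009] yaw-pi 0.157 tilt [-0.008  0.   ] w 0.0571 F [-0.2 -0.7 -1.6] ff 44.8 q [-0.07  0.39 -0.34  0.   -0.85  0.22]
t 4.0 tcp [ 0.4833 -0.1877  0.0795] yaw-pi 0.157 tilt [-0.006  0.   ] w 0.0569 F [ 0.1  0.1 -1.5] ff 44.9 q [-0.07  0.3  -0.24  0.   -1.04  0.22]
t 4.05 tcp [ 0.4826 -0.1876  0.0786] yaw-pi 0.157 tilt [-0.008  0.001] w 0.0569 F [ 0.4  0.2 -1.4] ff 44.8 q [-0.07  0.3  -0.24 -0.   -1.04  0.22]
```

View pics/lift.png

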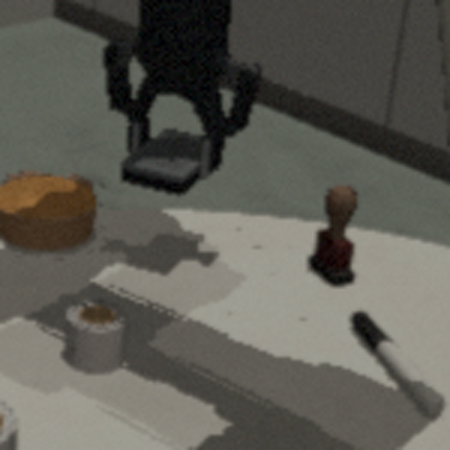

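The pad is lifted level between the fingertips at (165,160), clear of the tub. Carry it to the board.

```bash
python3 -m handwheel '[{"tx":0.006,"ty":0.02,"tz":0.02,"rx":0,"ry":-0.007,"rz":0.004,"grip":0.55},{"tx":0.012,"ty":0.038,"tz":0.01,"rx":0,"ry":0,"rz":0.004,"grip":0.55},{"tx":0.012,"ty":0.038,"tz":0,"rx":0,"ry":0,"rz":0.004,"grip":0.55},{"tx":0.012,"ty":0.038,"tz":0,"rx":0,"ry":0,"rz":0.004,"grip":0.55},{"tx":0.012,"ty":0.038,"tz":0,"rx":0,"ry":0,"rz":0.004,"grip":0.55},{"tx":0.012,"ty":0.038,"tz":0,"rx":0,"ry":0,"rz":0.004,"grip":0.55},{"tx":0.012,"ty":0.038,"tz":0,"rx":0,"ry":0,"rz":0,"grip":0.55},{"tx":0.012,"ty":0.038,"tz":0,"rx":0,"ry":0,"rz":0,"grip":0.55}]' >/dev/null
python3 -m handwheel '[{"tx":0.012,"ty":0.038,"tz":0,"rx":0,"ry":0,"rz":0,"grip":0.55},{"tx":0.01,"ty":0.032,"tz":0,"rx":0,"ry":0,"rz":0,"grip":0.55},{"tx":0,"ty":0,"tz":0,"rx":0,"ry":0,"rz":0,"grip":0.55},{"tx":0,"ty":0,"tz":0,"rx":0,"ry":0,"rz":0,"grip":0.55}]' >/dev/null; python3 st.py
```

```text
t 5.25 tcp [0.5943 0.1685 0.1072] yaw-pi 0.182 tilt [-0.003 -0.002] w 0.057 F [ 1.2  0.3 -1.1] ff 44.8 q [ 0.53  0.45  0.07 -0.   -1.2  -0.35]
```

```bash
python3 -m handwheel '[{"tx":0,"ty":0,"tz":-0.03,"rx":0,"ry":0,"rz":0,"grip":0.55},{"tx":0,"ty":0,"tz":-0.03,"rx":0,"ry":0,"rz":0,"grip":0.55},{"tx":0,"ty":0,"tz":-0.02,"rx":0,"ry":0,"rz":0,"grip":0.55},{"tx":0,"ty":0,"tz":-0.01,"rx":0,"ry":0,"rz":0,"grip":0.55},{"tx":0,"ty":0,"tz":0,"rx":0,"ry":0,"rz":0,"grip":0.55}]' >/dev/null; python3 st.py
```

```text
t 5.75 tcp [0.594  0.1667 0.0176] yaw-pi 0.18 tilt [-0.003 -0.002] w 0.0571 F [ 0.3 -0.7 -0.9] ff 44.8 q [ 0.53  0.53 -0.05 -0.   -1.   -0.35]
```

```bash
python3 -m handwheel '[{"tx":0.001,"ty":0.001,"tz":-0.005,"rx":0,"ry":0,"rz":0,"grip":0.55},{"tx":0,"ty":0,"tz":-0.003,"rx":0,"ry":0,"rz":0,"grip":0.55},{"tx":0,"ty":0,"tz":0,"rx":0,"ry":0,"rz":0,"grip":0.55}]' >/dev/null; python3 st.py
```

```text
t 6.05 tcp [0.5964 0.1692 0.0116] yaw-pi 0.181 tilt [0. 0.] w 0.0567 F [-1.1 -0.2 -0.8] ff 44.8 q [ 0.53  0.54 -0.05 -0.   -0.98 -0.35]
```

```bash
python3 -m handwheel '[{"tx":0,"ty":0,"tz":-0.002,"rx":0,"ry":0,"rz":0,"grip":0.55},{"tx":0,"ty":0,"tz":-0.001,"rx":0,"ry":0,"rz":0,"grip":0.55},{"tx":0,"ty":0,"tz":0,"rx":0,"ry":0,"rz":0,"grip":0.55}]' >/dev/null; python3 st.py
```

```text
t 6.35 tcp [0.5965 0.1693 0.0089] yaw-pi 0.181 tilt [0.001 0.   ] w 0.0573 F [-1.   0.1  2.7] ff 45.1 q [ 0.53  0.54 -0.05  0.   -0.98 -0.35]
```

```bash
python3 -m handwheel '[{"tx":0,"ty":0,"tz":0,"rx":0,"ry":0,"rz":0,"grip":0.75},{"tx":0,"ty":0,"tz":0,"rx":0,"ry":0,"rz":0,"grip":0.75},{"tx":0,"ty":0,"tz":0.03,"rx":0,"ry":0,"rz":0,"grip":0.75},{"tx":0,"ty":0,"tz":0.04,"rx":0,"ry":0,"rz":0,"grip":0.75},{"tx":-0.03,"ty":0,"tz":0.03,"rx":0,"ry":0,"rz":0,"grip":0.95},{"tx":-0.04,"ty":0,"tz":0,"rx":0,"ry":0,"rz":0,"grip":0.95},{"tx":-0.04,"ty":0.001,"tz":0,"rx":0,"ry":0,"rz":0,"grip":0.95},{"tx":-0.04,"ty":0.001,"tz":0,"rx":0,"ry":0,"rz":0,"grip":0.95}]' >/dev/null; 
python3 -m handwheel '[{"tx":-0.04,"ty":0.001,"tz":0,"rx":0,"ry":0,"rz":0,"grip":0.95},{"tx":0,"ty":0,"tz":-0.02,"rx":0,"ry":0,"rz":0,"grip":0.95},{"tx":0,"ty":0,"tz":0,"rx":0,"ry":0,"rz":0,"grip":0.95},{"tx":0,"ty":0,"tz":0,"rx":0,"ry":0,"rz":0,"grip":0.95}]' >/dev/null; python3 st.py
```

```text
t 7.55 tcp [0.4067 0.1722 0.0886] yaw-pi 0.181 tilt [ 0.    -0.001] w 0.0812 F [1.  0.5 0.6] ff 0.0 q [ 0.76  0.14 -0.42  0.   -1.01 -0.58]
```

```bash
python3 -m handwheel '[{"tx":-0.001,"ty":0,"tz":-0.03,"rx":0,"ry":0,"rz":0,"grip":0.95},{"tx":0,"ty":0,"tz":-0.03,"rx":0,"ry":0,"rz":0,"grip":0.95},{"tx":0,"ty":0,"tz":-0.018,"rx":0,"ry":0,"rz":0,"grip":0.95},{"tx":0,"ty":0,"tz":0,"rx":0,"ry":0,"rz":0,"grip":0.95},{"tx":0,"ty":0,"tz":0,"rx":0,"ry":0,"rz":0,"grip":0.95}]' >/dev/null; python3 st.py
```

```text
t 8.05 tcp [0.4064 0.1725 0.011 ] yaw-pi 0.181 tilt [ 0.001 -0.   ] w 0.0813 F [-0.1  0.3  1.4] ff 0.0 q [ 0.76  0.25 -0.53  0.   -0.8  -0.58]
```

```bash
python3 -m handwheel '[{"tx":0,"ty":0,"tz":-0.006,"rx":0,"ry":0,"rz":0,"grip":0.95},{"tx":0,"ty":0,"tz":0,"rx":0,"ry":0,"rz":0,"grip":0.95},{"tx":0,"ty":0,"tz":0,"rx":0,"ry":0,"rz":0,"grip":0.6},{"tx":0,"ty":0,"tz":0,"rx":0,"ry":0,"rz":0,"grip":0.6},{"tx":0,"ty":0,"tz":0,"rx":0,"ry":0,"rz":0,"grip":0.6},{"tx":0,"ty":0,"tz":0,"rx":0,"ry":0,"rz":0,"grip":0.6}]' 35 >/dev/null; python3 st.py
python3 -m handwheel '[{"tx":0,"ty":0,"tz":0.02,"rx":0,"ry":0,"rz":0,"grip":0.6},{"tx":0,"ty":0,"tz":0.03,"rx":0,"ry":0,"rz":0,"grip":0.6},{"tx":0,"ty":0,"tz":0.04,"rx":0,"ry":0,"rz":0,"grip":0.6},{"tx":0,"ty":0,"tz":0.03,"rx":0,"ry":0,"rz":0,"grip":0.6},{"tx":0,"ty":0,"tz":0,"rx":0,"ry":0,"rz":0,"grip":0.6},{"tx":0,"ty":0,"tz":0,"rx":0,"ry":0,"rz":0,"grip":0.6}]' >/dev/null; python3 st.py
python3 - <<'E'
from h import *
a=grab('top')['frame'];b=grab('scene')['frame']
f=lambda c:cv2.resize(c[:,:,::-1],None,fx=3,fy=3,interpolation=cv2.INTER_CUBIC)
cv2.imwrite('pics/roll1.png',np.hstack([f(a[90:240,130:280]),f(b[110:260,110:220])]))
E
```

```text
t 8.65 tcp [0.4057 0.1725 0.005 ] yaw-pi 0.181 tilt [0.001 0.001] w 0.062 F [-1.1 -0.5  6. ] ff 38.9 q [ 0.76  0.25 -0.54  0.   -0.78 -0.58]
t 9.25 tcp [0.405  0.1723 0.1243] yaw-pi 0.181 tilt [0.    0.001] w 0.0618 F [ 0.2 -0.3 -2.5] ff 38.9 q [ 0.76  0.1  -0.36 -0.   -1.11 -0.58]
```

View pics/roll1.png

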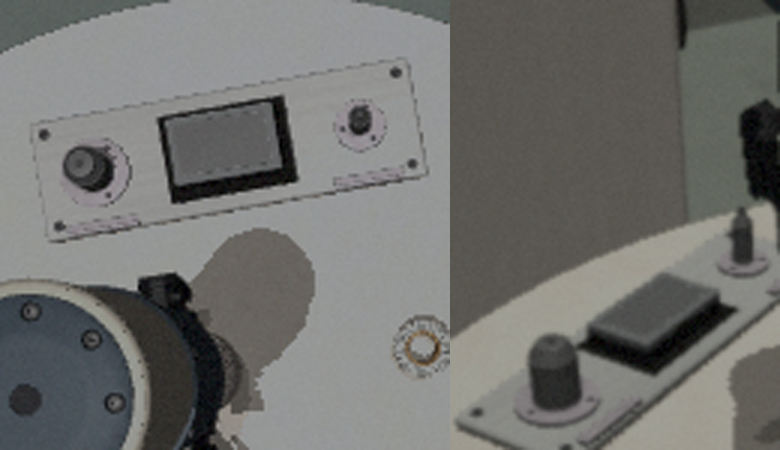

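Left half (top view): the pad lies on the mat, with lid centre near (222,141) against mat centre (229,147). Some of that offset is parallax. I'll measure it, together with fresh mat corners.

```bash
python3 - <<'E'
from h import *
T=grab('top');t=T['frame'];x0,y0,x1,y1=178,116,236,162
g=cv2.cvtColor(t,cv2.COLOR_RGB2GRAY)[y0:y1,x0:x1]
def rect(m,z,n):
    c=max(cv2.findContours(m.astype(np.uint8),0,1)[0],key=cv2.contourArea)
    b=cv2.boxPoints(cv2.minAreaRect(c+np.array([x0,y0])));P=np.array([onz(T,p,z) for p in b]);
    print(n,P.mean(0).round(4),np.linalg.norm(np.diff(P,axis=0),axis=1).round(3),P.round(3)[:,:2].tolist())
lid=cv2.morphologyEx(((g>55)&(g<112)).astype(np.uint8),cv2.MORPH_OPEN,np.ones((5,5)))
rect(lid,.03,'lid');rect(g<112,.01,'dark (mat+pad)')
E
```

```text
lid [0.5958 0.1699 0.03  ] [0.091 0.057 0.091] [[0.616, 0.22], [0.632, 0.13], [0.576, 0.12], [0.56, 0.209]]
dark (mat+pad) [0.5945 0.169  0.01  ] [0.111 0.078 0.111] [[0.623, 0.231], [0.643, 0.121], [0.566, 0.107], [0.546, 0.216]]
```

```bash
python3 -m handwheel '[{"tx":0.02,"ty":0.012,"tz":0,"rx":0,"ry":0,"rz":0,"grip":0.6},{"tx":0.033,"ty":0.021,"tz":0,"rx":0,"ry":0,"rz":0,"grip":0.6},{"tx":0.033,"ty":0.022,"tz":0,"rx":0,"ry":0,"rz":0,"grip":0.6},{"tx":0.033,"ty":0.022,"tz":0,"rx":0,"ry":0,"rz":0,"grip":0.6},{"tx":0.03,"ty":0.02,"tz":0,"rx":0,"ry":0,"rz":0,"grip":0.6},{"tx":0.02,"ty":0.012,"tz":-0.02,"rx":0,"ry":0,"rz":0,"grip":0.6},{"tx":0,"ty":0,"tz":0,"rx":0,"ry":0,"rz":0,"grip":0.6},{"tx":0,"ty":0,"tz":0,"rx":0,"ry":0,"rz":0,"grip":0.6}]' >/dev/null; python3 st.py
python3 - <<'E'
from h import *
a=grab('top')['frame'];b=grab('scene')['frame']
f=lambda c:cv2.resize(c[:,:,::-1],None,fx=4,fy=4,interpolation=cv2.INTER_CUBIC)
cv2.imwrite('pics/roll2.png',np.hstack([f(a[100:220,120:190]),f(b[140:260,100:200])]))
E
```

```text
t 10.2 tcp [0.5735 0.2805 0.1018] yaw-pi 0.181 tilt [-0.004 -0.003] w 0.0623 F [ 0.1  0.5 -1.3] ff 38.9 q [ 0.7   0.49  0.13 -0.   -1.21 -0.52]
```

View pics/roll2.png

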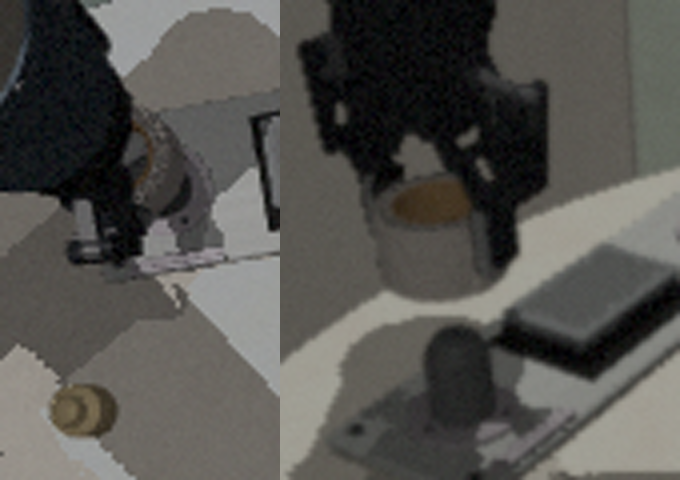

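Right half (scene view): the roll is level in the grip, with its core at (430,203), over the post top at (457,335). I'll compare these with projected positions before lowering.

```bash
python3 - <<'E'
from h import *
S=grab('scene')
def pr(p): return cv2.projectPoints(np.array([p],float),np.array(S['rvec'],float),np.array(S['tvec'],float),np.array(S['camera_matrix']),None)[0].ravel()
cr=lambda p:(np.array(p)-[100,140])*4+280*np.array([1,0])
tcp=np.array(monitor.get_state()['tool_pos'])
v=lambda x,y,z:cr(pr((x,y,z))).round(1)
print('core top',v(*tcp[:2],tcp[2]+.035),'roll bottom',v(*tcp[:2],tcp[2]-.005))
r=np.array([-.78,-.62,0])*.032
print('edges mid L/R',cr(pr(tcp+[0,0,.015]-r)),cr(pr(tcp+[0,0,.015]+r)))
print('post top pred',v(.574,.2815,.062),'flange',v(.574,.2815,.015))
print('thin top pred full px',pr((.6153,.0557,.062)))
E
```

```text
core top [435.3 194.4] roll bottom [443.8 264.8]
edges mid L/R [375.75260709 228.43931803] [503.4817048  231.50768628]
post top pred [450.3 329.1] flange [459.5 404.9]
thin top pred full px [206.26040673 179.06145163]
```

```bash
python3 - <<'E'
from h import *
import pickle
d=pickle.load(open('d.pkl','rb'));S=d['scene'];T=d['top']
g=cv2.cvtColor(S['frame'],cv2.COLOR_RGB2GRAY)
for y in (224,228,232,236,240,244):
    i=np.where(g[y,125:170]<100)[0]+125; print(y,i.min(),i.max(),end=' | ')
print(g[234,130:162].tolist())
def pr(F,p): return cv2.projectPoints(np.array([p],float),np.array(F['rvec'],float),np.array(F['tvec'],float),np.array(F['camera_matrix']),None)[0].ravel().round(1)
for z in(.015,.05,.062): print(z,pr(S,(.574,.2815,z)),pr(T,(.574,.2815,z)))
gt=cv2.cvtColor(T['frame'],cv2.COLOR_RGB2GRAY)
m=((gt<110)&(np.add.outer(np.arange(384)*0,np.arange(512))>148)).astype(np.uint8);m[:,172:]=0;m[:136]=0;m[157:]=0
c=max(cv2.findContours(m,0,1)[0],key=cv2.contourArea);print('post blob top',cv2.boundingRect(c),cv2.minAreaRect(c))
M=np.hstack([cv2.resize(T['frame'][130:165,145:180],(400,400),interpolation=2),cv2.resize(S['frame'][215:260,125:170],(400,400),interpolation=2)])
cv2.imwrite('pics/post.png',M[:,:,::-1])
E
```

```text
224 138 169 | 228 136 169 | 232 136 169 | 236 136 153 | 240 137 153 | 244 137 159 | [144, 142, 135, 129, 128, 123, 86, 45, 37, 34, 35, 42, 36, 37, 34, 41, 38, 33, 30, 37, 33, 30, 44, 103, 122, 127, 128, 126, 126, 124, 127, 124]
0.015 [144.9 241.2] [161.  146.7]
0.05 [143.2 227.2] [157.5 144.6]
0.062 [142.6 222.3] [156.2 143.8]
post blob top (151, 138, 18, 16) ((159.5, 145.5), (15.0, 17.0), 90.0)
```

View pics/post.png

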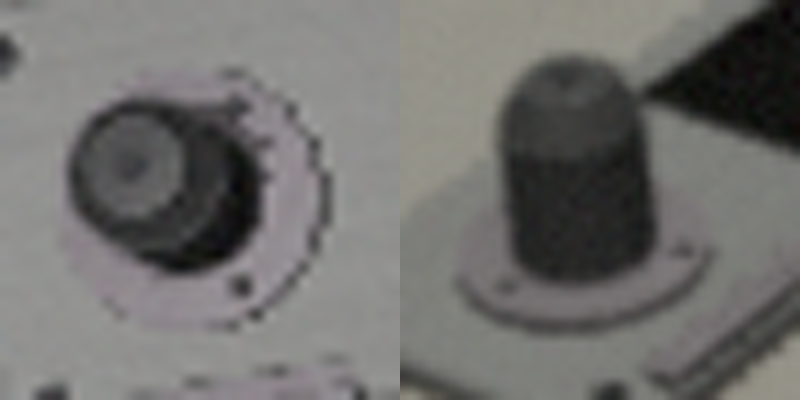

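Post top disc in the top view is at (130,162) in the crop, within 1 mm of prediction; scene view agrees to about 2 mm. That is well inside the taper's capture range, so I lower.

```bash
python3 -m handwheel '[{"tx":0,"ty":0,"tz":-0.02,"rx":0,"ry":-0.003,"rz":0,"grip":0.6},{"tx":0,"ty":0,"tz":-0.015,"rx":0,"ry":0,"rz":0,"grip":0.6},{"tx":0,"ty":0,"tz":-0.01,"rx":0,"ry":0,"rz":0,"grip":0.6},{"tx":0,"ty":0,"tz":0,"rx":0,"ry":0,"rz":0,"grip":0.6}]' >/dev/null; python3 st.py
python3 -m handwheel '[{"tx":0,"ty":0,"tz":-0.005,"rx":0,"ry":0,"rz":0,"grip":0.6},{"tx":0,"ty":0,"tz":-0.005,"rx":0,"ry":0,"rz":0,"grip":0.6},{"tx":0,"ty":0,"tz":0,"rx":0,"ry":0,"rz":0,"grip":0.6}]' >/dev/null; python3 st.py
```

```text
t 10.75 tcp [0.5733 0.2805 0.0585] yaw-pi 0.181 tilt [ 0.001 -0.001] w 0.0619 F [ 0.  -0.4 -1.2] ff 39.0 q [ 0.7   0.52  0.06  0.   -1.11 -0.52]
t 11.05 tcp [0.574  0.281  0.0489] yaw-pi 0.181 tilt [ 0.002 -0.   ] w 0.062 F [ 0.1 -0.4 -1.4] ff 39.0 q [ 0.7   0.53  0.05  0.   -1.09 -0.52]
```

```bash
python3 -m handwheel '[{"tx":0,"ty":0,"tz":-0.01,"rx":0,"ry":0,"rz":0,"grip":0.6},{"tx":0,"ty":0,"tz":-0.01,"rx":0,"ry":0,"rz":0,"grip":0.6},{"tx":0,"ty":0,"tz":-0.005,"rx":0,"ry":0,"rz":0,"grip":0.6},{"tx":0,"ty":0,"tz":0,"rx":0,"ry":0,"rz":0,"grip":0.6}]' >/dev/null; python3 st.py
```

```text
t 11.45 tcp [0.5735 0.2806 0.0228] yaw-pi 0.181 tilt [ 0.001 -0.002] w 0.0622 F [ 0.3 -1.4 -1.3] ff 39.0 q [ 0.7   0.56  0.02  0.   -1.03 -0.52]
```

```bash
python3 -m handwheel '[{"tx":0,"ty":0,"tz":-0.003,"rx":0,"ry":0,"rz":0,"grip":0.6},{"tx":0,"ty":0,"tz":0,"rx":0,"ry":0,"rz":0,"grip":0.6},{"tx":0,"ty":0,"tz":0,"rx":0,"ry":0,"rz":0,"grip":0.78},{"tx":0,"ty":0,"tz":0,"rx":0,"ry":0,"rz":0,"grip":0.9},{"tx":0,"ty":0,"tz":0,"rx":0,"ry":0,"rz":0,"grip":0.9},{"tx":0,"ty":0,"tz":0.03,"rx":0,"ry":0,"rz":0,"grip":0.9},{"tx":0,"ty":0,"tz":0.04,"rx":0,"ry":0,"rz":0,"grip":0.9},{"tx":0,"ty":0,"tz":0.04,"rx":0,"ry":0,"rz":0,"grip":0.9}]' >/dev/null; python3 st.py
```

```text
t 12.25 tcp [0.574  0.2809 0.1325] yaw-pi 0.181 tilt [ 0.003 -0.001] w 0.0768 F [0.8 0.3 0.1] ff 0.0 q [ 0.7   0.47  0.17  0.   -1.27 -0.52]
```

```bash
python3 -m handwheel '[{"tx":-0.018,"ty":-0.035,"tz":0,"rx":0,"ry":0,"rz":0,"grip":0.8},{"tx":-0.019,"ty":-0.035,"tz":0,"rx":0,"ry":0,"rz":0,"grip":0.8},{"tx":-0.019,"ty":-0.035,"tz":0,"rx":0,"ry":0,"rz":0,"grip":0.8},{"tx":-0.019,"ty":-0.035,"tz":0,"rx":0,"ry":0,"rz":0,"grip":0.8},{"tx":-0.019,"ty":-0.035,"tz":0,"rx":0,"ry":0,"rz":0,"grip":0.8},{"tx":-0.019,"ty":-0.035,"tz":0,"rx":0,"ry":0,"rz":0,"grip":0.8},{"tx":-0.019,"ty":-0.035,"tz":0,"rx":0,"ry":0,"rz":0,"grip":0.8},{"tx":-0.017,"ty":-0.034,"tz":0,"rx":0,"ry":0,"rz":0,"grip":0.8}]' >/dev/null
python3 -m handwheel '[{"tx":0,"ty":0,"tz":-0.03,"rx":0,"ry":0,"rz":0,"grip":0.8},{"tx":0,"ty":0,"tz":-0.03,"rx":0,"ry":0,"rz":0,"grip":0.8},{"tx":0,"ty":0,"tz":0,"rx":0,"ry":0,"rz":0,"grip":0.8},{"tx":0,"ty":0,"tz":0,"rx":0,"ry":0,"rz":0,"grip":0.8}]' >/dev/null; python3 st.py
```

```text
t 13.45 tcp [0.4256 0.0021 0.072 ] yaw-pi 0.182 tilt [ 0.003 -0.001] w 0.0682 F [1.2 0.8 0.5] ff 0.0 q [ 0.38  0.13 -0.48  0.   -0.95 -0.2 ]
```

```bash
python3 -m handwheel '[{"tx":0,"ty":0,"tz":-0.03,"rx":0,"ry":0,"rz":0,"grip":0.8},{"tx":0,"ty":0,"tz":-0.03,"rx":0,"ry":0,"rz":0,"grip":0.8},{"tx":0,"ty":0,"tz":-0.006,"rx":0,"ry":0,"rz":0,"grip":0.8},{"tx":0,"ty":0,"tz":0,"rx":0,"ry":0,"rz":0,"grip":0.8},{"tx":0,"ty":0,"tz":0,"rx":0,"ry":0,"rz":0,"grip":0.4},{"tx":0,"ty":0,"tz":0,"rx":0,"ry":0,"rz":0,"grip":0.4},{"tx":0,"ty":0,"tz":0,"rx":0,"ry":0,"rz":0,"grip":0.4},{"tx":0,"ty":0,"tz":0,"rx":0,"ry":0,"rz":0,"grip":0.4}]' 30 >/dev/null; python3 st.py
python3 -m handwheel '[{"tx":0,"ty":0,"tz":0.02,"rx":0,"ry":0,"rz":0,"grip":0.4},{"tx":0,"ty":0,"tz":0.03,"rx":0,"ry":0,"rz":0,"grip":0.4},{"tx":0,"ty":0,"tz":0.04,"rx":0,"ry":0,"rz":0,"grip":0.4},{"tx":0,"ty":0,"tz":0.02,"rx":0,"ry":0,"rz":0,"grip":0.4},{"tx":0,"ty":0,"tz":0,"rx":0,"ry":0,"rz":0,"grip":0.4},{"tx":0,"ty":0,"tz":0,"rx":0,"ry":0,"rz":0,"grip":0.4}]' >/dev/null; python3 st.py
python3 - <<'E'
from h import *
a=grab('top')['frame'];b=grab('scene')['frame']
f=lambda c:cv2.resize(c[:,:,::-1],None,fx=3,fy=3,interpolation=cv2.INTER_CUBIC)
cv2.imwrite('pics/roll3.png',np.hstack([f(a[100:240,130:240]),f(b[110:250,100:250])]))
E
```

```text
t 14.25 tcp [0.4269 0.0026 0.0072] yaw-pi 0.182 tilt [0.007 0.001] w 0.0465 F [-2.3  0.5  6.8] ff 30.8 q [ 0.38  0.22 -0.57  0.   -0.77 -0.2 ]
t 14.85 tcp [0.4254 0.0024 0.1159] yaw-pi 0.181 tilt [0.005 0.001] w 0.0464 F [-0.8 -0.2 -1.2] ff 31.4 q [ 0.38  0.08 -0.41  0.   -1.07 -0.2 ]
```

View pics/roll3.png

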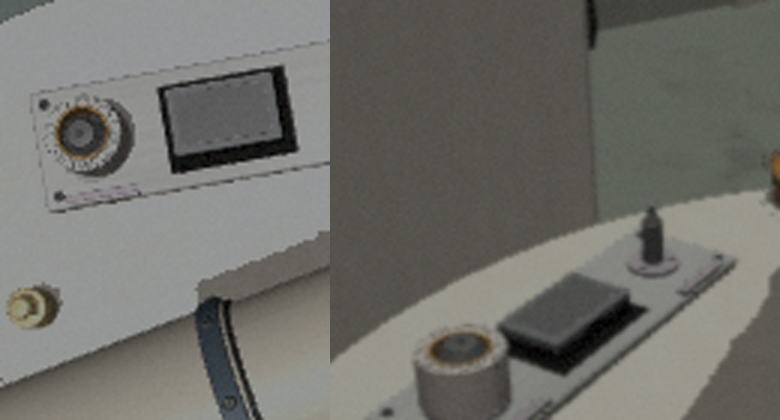

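The large roll is seated on the thick spindle, at (82,132) in the top crop, with the post tip showing just above the roll. The pad is undisturbed. Now the small roll goes to the thin spindle.

```bash
python3 -m handwheel '[{"tx":0.02,"ty":0.005,"tz":0,"rx":0,"ry":0.005,"rz":0,"grip":0.4},{"tx":0.035,"ty":0.01,"tz":0,"rx":0,"ry":0,"rz":0,"grip":0.4},{"tx":0.035,"ty":0.01,"tz":0,"rx":0,"ry":0,"rz":0,"grip":0.4},{"tx":0.035,"ty":0.01,"tz":0,"rx":0,"ry":0,"rz":0,"grip":0.4},{"tx":0.035,"ty":0.01,"tz":0,"rx":0,"ry":0,"rz":0,"grip":0.4},{"tx":0.03,"ty":0.008,"tz":-0.015,"rx":0,"ry":0,"rz":0,"grip":0.4},{"tx":0,"ty":0,"tz":0,"rx":0,"ry":0,"rz":0,"grip":0.4},{"tx":0,"ty":0,"tz":0,"rx":0,"ry":0,"rz":0,"grip":0.4}]' >/dev/null; python3 st.py
python3 - <<'E'
from h import *
S=grab('scene');b=S['frame']
cv2.imwrite('pics/roll4.png',cv2.resize(b[130:210,160:250][:,:,::-1],None,fx=6,fy=6,interpolation=2))
def pr(p): return (cv2.projectPoints(np.array([p],float),np.array(S['rvec'],float),np.array(S['tvec'],float),np.array(S['camera_matrix']),None)[0].ravel()-[160,130])*6
p=np.array(monitor.get_state()['tool_pos']);r=np.array([-.78,-.62,0])*.024
print(pr(p+[0,0,.013]-r),pr(p+[0,0,.013]+r),'post',pr((.6153,.0557,.062)),'fl',pr((.6153,.0557,.015)))
E
```

```text
t 15.75 tcp [0.6144 0.0549 0.0979] yaw-pi 0.181 tilt [-0.006 -0.001] w 0.0463 F [-0.1 -0.9 -0.4] ff 31.4 q [ 0.34  0.46  0.06 -0.   -1.18 -0.16]
[216.82241335 180.80803866] [336.39225548 183.47807281] post [277.5624404  294.36870977] fl [281.3237034  395.16958646]
```

View pics/roll4.png

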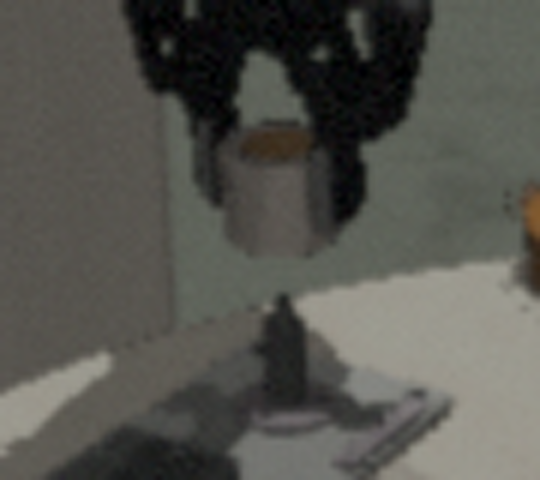

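The small roll spans x about 217–333 in the crop (centre 275), above the post tip at (284,297). It is aligned within about 3 mm, so I lower.

```bash
python3 -m handwheel '[{"tx":0,"ty":0,"tz":-0.02,"rx":0,"ry":-0.005,"rz":0,"grip":0.4},{"tx":0,"ty":0,"tz":-0.015,"rx":0,"ry":0,"rz":0,"grip":0.4},{"tx":0,"ty":0,"tz":-0.008,"rx":0,"ry":0,"rz":0,"grip":0.4},{"tx":0,"ty":0,"tz":-0.005,"rx":0,"ry":0,"rz":0,"grip":0.4},{"tx":0,"ty":0,"tz":0,"rx":0,"ry":0,"rz":0,"grip":0.4}]' >/dev/null; python3 st.py
```

```text
t 16.3 tcp [0.6149 0.055  0.0524] yaw-pi 0.181 tilt [ 0.003 -0.   ] w 0.0465 F [-0.2  0.1 -0.9] ff 31.5 q [ 0.34  0.49 -0.01  0.   -1.07 -0.16]
```

Past the taper with no force; continue to TCP ≈0.024.

```bash
python3 -m handwheel '[{"tx":0,"ty":0,"tz":-0.01,"rx":0,"ry":0,"rz":0,"grip":0.4},{"tx":0,"ty":0,"tz":-0.01,"rx":0,"ry":0,"rz":0,"grip":0.4},{"tx":0,"ty":0,"tz":-0.006,"rx":0,"ry":0,"rz":0,"grip":0.4},{"tx":0,"ty":0,"tz":0,"rx":0,"ry":0,"rz":0,"grip":0.4}]' >/dev/null; python3 st.py
```

```text
t 16.7 tcp [0.6143 0.0549 0.0248] yaw-pi 0.181 tilt [ 0.    -0.001] w 0.0469 F [ 0.2  0.4 -0.4] ff 31.5 q [ 0.34  0.52 -0.04  0.   -1.01 -0.16]
```

```bash
python3 -m handwheel '[{"tx":0,"ty":0,"tz":-0.003,"rx":0,"ry":0,"rz":0,"grip":0.4},{"tx":0,"ty":0,"tz":0,"rx":0,"ry":0,"rz":0,"grip":0.4},{"tx":0,"ty":0,"tz":0,"rx":0,"ry":0,"rz":0,"grip":0.6},{"tx":0,"ty":0,"tz":0,"rx":0,"ry":0,"rz":0,"grip":0.7},{"tx":0,"ty":0,"tz":0.03,"rx":0,"ry":0,"rz":0,"grip":0.7},{"tx":0,"ty":0,"tz":0.04,"rx":0,"ry":0,"rz":0,"grip":0.7},{"tx":0,"ty":0,"tz":0.04,"rx":0,"ry":0,"rz":0,"grip":0.7},{"tx":0,"ty":0,"tz":0.03,"rx":0,"ry":0,"rz":0,"grip":0.7}]' >/dev/null; python3 st.py
python3 -m handwheel '[{"tx":-0.02,"ty":-0.023,"tz":0,"rx":0,"ry":0,"rz":0,"grip":0.7},{"tx":-0.03,"ty":-0.034,"tz":0,"rx":0,"ry":0,"rz":0,"grip":0.7},{"tx":-0.03,"ty":-0.034,"tz":0,"rx":0,"ry":0,"rz":0,"grip":0.7},{"tx":-0.03,"ty":-0.034,"tz":0,"rx":0,"ry":0,"rz":0,"grip":0.7},{"tx":-0.03,"ty":-0.035,"tz":0,"rx":0,"ry":0,"rz":0,"grip":0.7},{"tx":-0.03,"ty":-0.035,"tz":0,"rx":0,"ry":0,"rz":0,"grip":0.7},{"tx":-0.03,"ty":-0.035,"tz":0,"rx":0,"ry":0,"rz":0,"grip":0.7},{"tx":-0.03,"ty":-0.035,"tz":0,"rx":0,"ry":0,"rz":0,"grip":0.7}]' >/dev/null
python3 -m handwheel '[{"tx":-0.031,"ty":-0.035,"tz":0,"rx":0,"ry":0,"rz":0,"grip":0.7},{"tx":0,"ty":0,"tz":0,"rx":0,"ry":0,"rz":0,"grip":0.7},{"tx":0,"ty":0,"tz":0,"rx":0,"ry":0,"rz":0,"grip":0.7}]' >/dev/null; python3 st.py
```

```text
t 17.5 tcp [0.616  0.0551 0.1667] yaw-pi 0.181 tilt [0.007 0.   ] w 0.0592 F [ 1.  -0.1 -0.2] ff 0.0 q [ 0.34  0.41  0.16  0.   -1.32 -0.16]
t 18.6 tcp [ 0.3538 -0.2456  0.1638] yaw-pi 0.178 tilt [ 0.004 -0.   ] w 0.0601 F [-0.2  0.1  0.2] ff 0.0 q [-0.24  0.05 -0.31 -0.   -1.2   0.42]
```

```bash
python3 -m handwheel '[{"tx":-0.001,"ty":0,"tz":-0.03,"rx":0,"ry":0.004,"rz":0,"grip":0.7},{"tx":0,"ty":0,"tz":-0.02,"rx":0,"ry":0,"rz":0,"grip":0.7},{"tx":0,"ty":0,"tz":0,"rx":0,"ry":0,"rz":0,"grip":0.7},{"tx":0,"ty":0,"tz":0,"rx":0,"ry":0,"rz":0,"grip":0.7}]' >/dev/null; python3 st.py
python3 - <<'E'
from h import *
a=grab('top')['frame'];b=grab('scene')['frame']
f=lambda c:cv2.resize(c[:,:,::-1],None,fx=4,fy=4,interpolation=cv2.INTER_CUBIC)
cv2.imwrite('pics/st1.png',np.hstack([f(b[90:220,320:410]),f(b[140:270,120:210])]))
E
```

```text
t 19.0 tcp [ 0.3541 -0.2446  0.1139] yaw-pi 0.183 tilt [-0.001 -0.001] w 0.0599 F [0.2 0.1 0.8] ff 0.0 q [-0.24  0.09 -0.4   0.   -1.08  0.42]
```

View pics/st1.png

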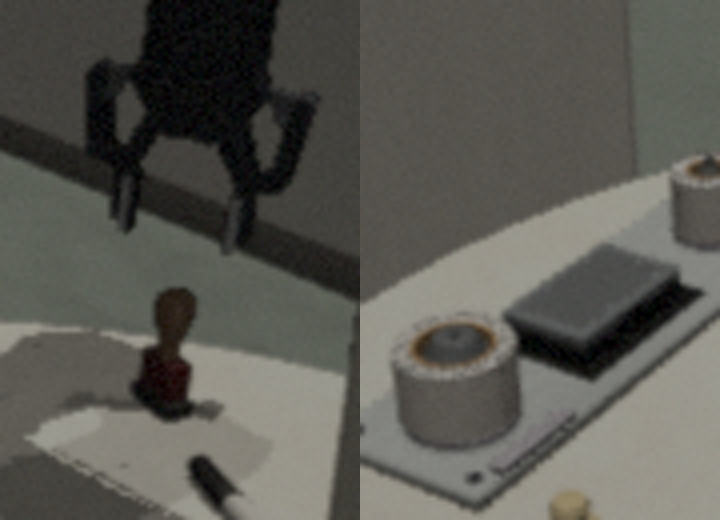

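Fingertips at (125,225) and (232,245) are centred over the handle at (176,305). The right half shows both rolls seated. Descend and grip.

```bash
python3 -m handwheel '[{"tx":-0.001,"ty":0,"tz":-0.03,"rx":0,"ry":0,"rz":0,"grip":0.7},{"tx":0,"ty":0,"tz":-0.025,"rx":0,"ry":0,"rz":0,"grip":0.7},{"tx":0,"ty":0,"tz":-0.012,"rx":0,"ry":0,"rz":0,"grip":0.7},{"tx":0,"ty":0,"tz":0,"rx":0,"ry":0,"rz":0,"grip":0.7},{"tx":0,"ty":0,"tz":0,"rx":0,"ry":0,"rz":0,"grip":0.5}]' >/dev/null; python3 st.py
python3 -m handwheel '[{"tx":0,"ty":0,"tz":0,"rx":0,"ry":0,"rz":0,"grip":0.4},{"tx":0,"ty":0,"tz":0,"rx":0,"ry":0,"rz":0,"grip":0.3},{"tx":0,"ty":0,"tz":0,"rx":0,"ry":0,"rz":0,"grip":0.2},{"tx":0,"ty":0,"tz":0,"rx":0,"ry":0,"rz":0,"grip":0.2},{"tx":0,"ty":0,"tz":0,"rx":0,"ry":0,"rz":0,"grip":0.2}]' 40 >/dev/null; python3 st.py
python3 -m handwheel '[{"tx":0,"ty":0,"tz":0.02,"rx":0,"ry":0,"rz":0,"grip":0.2},{"tx":0,"ty":0,"tz":0.03,"rx":0,"ry":0,"rz":0,"grip":0.2},{"tx":0,"ty":0,"tz":0.03,"rx":0,"ry":0,"rz":0,"grip":0.2},{"tx":0,"ty":0,"tz":0.03,"rx":0,"ry":0,"rz":0,"grip":0.2},{"tx":0,"ty":0,"tz":0,"rx":0,"ry":0,"rz":0,"grip":0.2},{"tx":0,"ty":0,"tz":0,"rx":0,"ry":0,"rz":0,"grip":0.2}]' >/dev/null; python3 st.py
```

```text
t 19.6 tcp [ 0.3533 -0.2452  0.0474] yaw-pi 0.182 tilt [ 0.001 -0.001] w 0.0466 F [ 0.3 -1.   0.3] ff 0.0 q [-0.24  0.17 -0.51  0.   -0.89  0.42]
t 20.1 tcp [ 0.3529 -0.2453  0.0474] yaw-pi 0.181 tilt [ 0.001 -0.001] w 0.025 F [-1.5 -0.   7.4] ff 39.0 q [-0.24  0.17 -0.51  0.   -0.89  0.42]
t 20.7 tcp [ 0.3525 -0.2447  0.1566] yaw-pi 0.181 tilt [0.001 0.   ] w 0.025 F [-0.5  0.5 -2.4] ff 39.5 q [-0.24  0.05 -0.33 -0.   -1.19  0.42]
```

```bash
python3 -m handwheel '[{"tx":0.01,"ty":0.018,"tz":0,"rx":0,"ry":0,"rz":0,"grip":0.2},{"tx":0.02,"ty":0.034,"tz":0,"rx":0,"ry":0,"rz":0,"grip":0.2},{"tx":0.02,"ty":0.034,"tz":0,"rx":0,"ry":0,"rz":0,"grip":0.2},{"tx":0.02,"ty":0.034,"tz":0,"rx":0,"ry":0,"rz":0,"grip":0.2},{"tx":0.02,"ty":0.034,"tz":0,"rx":0,"ry":0,"rz":0,"grip":0.2},{"tx":0.02,"ty":0.034,"tz":0,"rx":0,"ry":0,"rz":0,"grip":0.2},{"tx":0.02,"ty":0.034,"tz":0,"rx":0,"ry":0,"rz":0,"grip":0.2},{"tx":0.02,"ty":0.034,"tz":0,"rx":0,"ry":0,"rz":0,"grip":0.2}]' >/dev/null
python3 -m handwheel '[{"tx":0.02,"ty":0.034,"tz":0,"rx":0,"ry":0,"rz":0,"grip":0.2},{"tx":0.02,"ty":0.034,"tz":0,"rx":0,"ry":0,"rz":0,"grip":0.2},{"tx":0.02,"ty":0.034,"tz":0,"rx":0,"ry":0,"rz":0,"grip":0.2},{"tx":0.02,"ty":0.034,"tz":0,"rx":0,"ry":0,"rz":0,"grip":0.2},{"tx":0.013,"ty":0.022,"tz":-0.02,"rx":0,"ry":0,"rz":0,"grip":0.2},{"tx":0,"ty":0,"tz":-0.02,"rx":0,"ry":0,"rz":0,"grip":0.2},{"tx":0,"ty":0,"tz":0,"rx":0,"ry":0,"rz":0,"grip":0.2},{"tx":0,"ty":0,"tz":0,"rx":0,"ry":0,"rz":0,"grip":0.2}]' >/dev/null; python3 st.py
python3 - <<'E'
from h import *
b=grab('scene')['frame']
cv2.imwrite('pics/st2.png',cv2.resize(b[120:250,130:240][:,:,::-1],None,fx=4,fy=4,interpolation=cv2.INTER_CUBIC))
E
```

```text
t 22.3 tcp [0.5946 0.1685 0.1154] yaw-pi 0.181 tilt [-0.003 -0.002] w 0.0249 F [ 0.5  0.5 -1.1] ff 39.5 q [ 0.53  0.45  0.09 -0.   -1.22 -0.35]
```

View pics/st2.png

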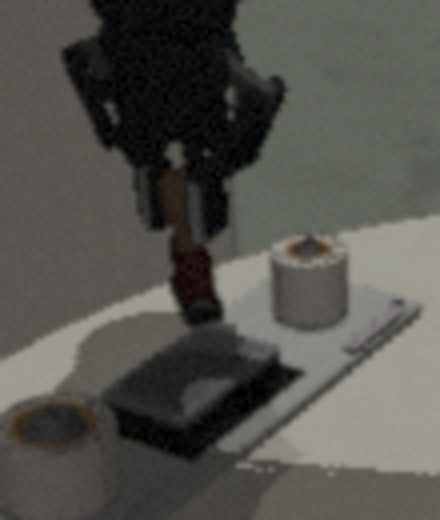

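The stamp is held at the handle (172,200), but its foot is at (203,312), so it has swung in the grip about the closing axis. I'll estimate the tilt and turn the tool to cancel it.

```bash
python3 - <<'E'
from h import *
from scipy.spatial.transform import Rotation as R
S=grab('scene')
p=np.array(monitor.get_state()['tool_pos'])+[0,0,.02]
a=np.array([np.cos(.181),np.sin(.181),0])
def pr(p): return ((cv2.projectPoints(np.array([p],float),np.array(S['rvec'],float),np.array(S['tvec'],float),np.array(S['camera_matrix']),None)[0].ravel()-[130,120])*4).round(0)
for th in(-.4,-.3,-.2,-.1,0,.1): print(th,'body mid',pr(p+R.from_rotvec(a*th).apply([0,0,-.042])),'bottom',pr(p+R.from_rotvec(a*th).apply([0,0,-.067])),'handle',pr(p))
# dark/red masks in the stamp zone
im=S['frame'][120:250,130:240];h=cv2.cvtColor(im,cv2.COLOR_RGB2HSV).astype(int)
m=(((h[...,0]<8)|(h[...,0]>172))&(h[...,1]>90)&(h[...,2]>25));m[:58]=0;m[80:]=0;m[:,:38]=0;m[:,58:]=0
ys,xs=np.where(m);print('red n',m.sum(),'centroid',xs.mean()*4,ys.mean()*4)
for r in range(ys.min(),ys.max()+1,2): q=xs[ys==r]; print(r*4,q.min()*4 if len(q) else'',q.max()*4 if len(q) else '',end=' | ')
cv2.imwrite('pics/st3.png',cv2.convertScaleAbs(cv2.resize(S['frame'][155:205,160:200][:,:,::-1],None,fx=12,fy=12,interpolation=2),alpha=1.8))
E
```

```text
-0.4 body mid [202. 245.] bottom [214. 274.] handle [179. 193.]
-0.3 body mid [197. 250.] bottom [208. 282.] handle [179. 193.]
-0.2 body mid [193. 255.] bottom [201. 290.] handle [179. 193.]
-0.1 body mid [188. 259.] bottom [194. 296.] handle [179. 193.]
0 body mid [184. 262.] bottom [187. 302.] handle [179. 193.]
0.1 body mid [179. 265.] bottom [179. 306.] handle [179. 193.]
red n 64 centroid 191.0625 270.0625
236 180 180 | 244 176 176 | 252 172 200 | 260 176 200 | 268 180 200 | 276 176 204 | 284 184 196 | 292 188 204 |
```

View pics/st3.png

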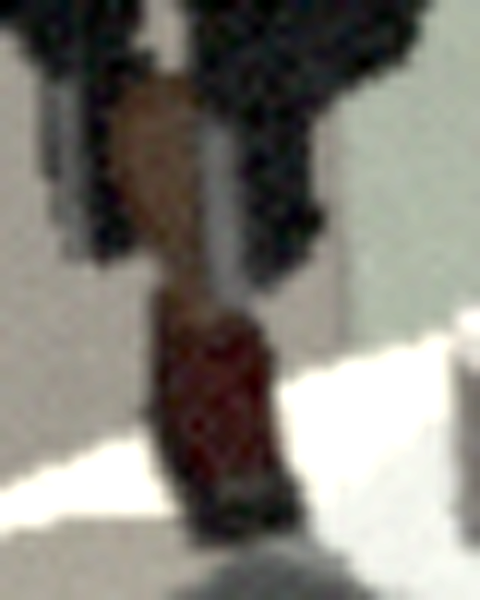

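The neck is at (195,295), body at (217,400) and foot at (245,530). The midline slope is about 0.215, where an upright stamp would give 0.073, so the tilt is about −0.18 rad about the closing axis. Turn the tool back by that and re-measure numerically.

```bash
cat > tilt.py <<'E'
from h import *
S=grab('scene');p=np.array(monitor.get_state()['tool_pos'])
g=cv2.cvtColor(S['frame'],cv2.COLOR_RGB2GRAY)
o=[]
for y in range(180,202):
    r=g[y,165:195]; i=np.where(r<58)[0]+165
    if len(i): o.append((y,i.min(),i.max()))
print(o)
E
python3 tilt.py
python3 -m handwheel '[{"tx":0,"ty":0.002,"tz":0,"rx":0.088,"ry":0.016,"rz":0,"grip":0.2},{"tx":0,"ty":0.002,"tz":0,"rx":0.088,"ry":0.016,"rz":0,"grip":0.2},{"tx":0,"ty":0,"tz":0,"rx":0,"ry":0,"rz":0,"grip":0.2},{"tx":0,"ty":0,"tz":0,"rx":0,"ry":0,"rz":0,"grip":0.2}]' >/dev/null; python3 st.py; python3 tilt.py
```

```text
[(180, np.int64(172), np.int64(180)), (181, np.int64(172), np.int64(180)), (182, np.int64(172), np.int64(181)), (183, np.int64(172), np.int64(181)), (184, np.int64(172), np.int64(181)), (185, np.int64(172), np.int64(182)), (186, np.int64(172), np.int64(182)), (187, np.int64(172), np.int64(181)), (188, np.int64(172), np.int64(182)), (189, np.int64(172), np.int64(182)), (190, np.int64(172), np.int64(182)), (191, np.int64(173), np.int64(182)), (192, np.int64(173), np.int64(182)), (193, np.int64(174), np.int64(183)), (194, np.int64(174), np.int64(183)), (195, np.int64(175), np.int64(184)), (196, np.int64(175), np.int64(184)), (197, np.int64(175), np.int64(184)), (198, np.int64(175), np.int64(184)), (199, np.int64(176), np.int64(183)), (200, np.int64(176), np.int64(180)), (201, np.int64(180), np.int64(182))]
t 22.85 tcp [0.5958 0.1723 0.1174] yaw-pi 0.179 tilt [-0.031  0.174] w 0.0251 F [-1.3  0.5 -1.4] ff 39.6 q [ 0.43  0.44  0.14 -0.18 -1.23 -0.19]
[(180, np.int64(170), np.int64(179)), (181, np.int64(170), np.int64(177)), (182, np.int64(170), np.int64(178)), (183, np.int64(170), np.int64(179)), (184, np.int64(170), np.int64(179)), (185, np.int64(170), np.int64(180)), (186, np.int64(170), np.int64(180)), (187, np.int64(170), np.int64(180)), (188, np.int64(170), np.int64(180)), (189, np.int64(170), np.int64(180)), (190, np.int64(168), np.int64(180)), (191, np.int64(168), np.int64(180)), (192, np.int64(169), np.int64(180)), (193, np.int64(169), np.int64(180)), (194, np.int64(169), np.int64(180)), (195, np.int64(169), np.int64(181)), (196, np.int64(170), np.int64(181)), (197, np.int64(170), np.int64(181)), (198, np.int64(171), np.int64(181)), (199, np.int64(172), np.int64(181)), (200, np.int64(172), np.int64(181)), (201, np.int64(180), np.int64(182))]
```

The silhouette midline slope is now about 0.07 with the foot symmetric, so the stamp is upright. The grip point is over the pad centre; lower it.

```bash
python3 -m handwheel '[{"tx":-0.001,"ty":0.001,"tz":-0.015,"rx":0,"ry":0,"rz":0,"grip":0.2},{"tx":0,"ty":0,"tz":-0.012,"rx":0,"ry":0,"rz":0,"grip":0.2},{"tx":0,"ty":0,"tz":-0.008,"rx":0,"ry":0,"rz":0,"grip":0.2},{"tx":0,"ty":0,"tz":0,"rx":0,"ry":0,"rz":0,"grip":0.2},{"tx":0,"ty":0,"tz":0,"rx":0,"ry":0,"rz":0,"grip":0.2}]' >/dev/null; python3 st.py
```

```text
t 23.4 tcp [0.5942 0.1743 0.0811] yaw-pi 0.182 tilt [-0.033  0.174] w 0.025 F [ 1.1 -0.3  0.3] ff 39.6 q [ 0.43  0.47  0.09 -0.19 -1.16 -0.17]
```

```bash
for i in 1; do python3 -m handwheel '[{"tx":0,"ty":-0.001,"tz":-0.002,"rx":0,"ry":0,"rz":0,"grip":0.2},{"tx":0,"ty":0,"tz":-0.001,"rx":0,"ry":0,"rz":0,"grip":0.2},{"tx":0,"ty":0,"tz":0,"rx":0,"ry":0,"rz":0,"grip":0.2}]' >/dev/null; python3 st.py; done; python3 -m handwheel '[{"tx":0,"ty":0,"tz":-0.001,"rx":0,"ry":0,"rz":0,"grip":0.2},{"tx":0,"ty":0,"tz":0,"rx":0,"ry":0,"rz":0,"grip":0.2}]' >/dev/null; python3 st.py
```

```text
t 23.7 tcp [0.5949 0.1735 0.08  ] yaw-pi 0.182 tilt [-0.031  0.176] w 0.0246 F [-1.9  1.3  6. ] ff 40.4 q [ 0.43  0.47  0.09 -0.19 -1.15 -0.17]
t 23.9 tcp [0.595  0.1736 0.0799] yaw-pi 0.182 tilt [-0.03   0.176] w 0.0243 F [-4.1  1.  11.4] ff 40.8 q [ 0.43  0.47  0.09 -0.19 -1.15 -0.17]
```

```bash
python3 -m handwheel '[{"tx":0,"ty":0,"tz":0.001,"rx":0,"ry":0,"rz":0,"grip":0.36},{"tx":0,"ty":0,"tz":0,"rx":0,"ry":0,"rz":0,"grip":0.5},{"tx":0,"ty":0,"tz":0,"rx":0,"ry":0,"rz":0,"grip":0.6},{"tx":0,"ty":0,"tz":0,"rx":0,"ry":0,"rz":0,"grip":0.6},{"tx":0.001,"ty":-0.003,"tz":0.02,"rx":0,"ry":0,"rz":0,"grip":0.6},{"tx":0.001,"ty":-0.005,"tz":0.03,"rx":0,"ry":0,"rz":0,"grip":0.6},{"tx":0.001,"ty":-0.005,"tz":0.03,"rx":0,"ry":0,"rz":0,"grip":0.6},{"tx":0.001,"ty":-0.005,"tz":0.03,"rx":0,"ry":0,"rz":0,"grip":0.6}]' >/dev/null; python3 st.py
python3 -m handwheel '[{"tx":0,"ty":0,"tz":0.03,"rx":0,"ry":0,"rz":0,"grip":0.6},{"tx":-0.04,"ty":-0.02,"tz":0.02,"rx":-0.088,"ry":-0.016,"rz":0,"grip":0.6},{"tx":-0.04,"ty":-0.02,"tz":0,"rx":-0.088,"ry":-0.016,"rz":0,"grip":0.6},{"tx":-0.04,"ty":-0.02,"tz":0,"rx":0,"ry":0,"rz":0,"grip":0.6},{"tx":-0.04,"ty":-0.02,"tz":0,"rx":0,"ry":0,"rz":0,"grip":0.6},{"tx":-0.03,"ty":-0.03,"tz":0,"rx":0,"ry":0,"rz":0,"grip":0.6},{"tx":0,"ty":-0.04,"tz":0,"rx":0,"ry":0,"rz":0,"grip":0.6},{"tx":0,"ty":-0.04,"tz":0,"rx":0,"ry":0,"rz":0,"grip":0.6}]' >/dev/null; python3 st.py
python3 - <<'E'
from h import *
T=grab('top');S=grab('scene')
f=lambda c,k:cv2.resize(c[:,:,::-1],None,fx=k,fy=k,interpolation=cv2.INTER_CUBIC)
cv2.imwrite('pics/fin.png',np.hstack([f(T['frame'][95:195,135:235],4),f(S['frame'][155:255,120:220],4)]))
E
```

```text
t 24.7 tcp [0.5981 0.1548 0.1892] yaw-pi 0.181 tilt [-0.033  0.175] w 0.0518 F [ 1.1 -0.1  0.1] ff 0.0 q [ 0.4   0.4   0.27 -0.18 -1.4  -0.19]
t 25.5 tcp [ 0.4073 -0.0358  0.2389] yaw-pi 0.183 tilt [0.001 0.   ] w 0.0514 F [ 0.5  0.6 -0.3] ff 0.0 q [ 0.3  -0.03 -0.2  -0.   -1.4  -0.12]
```

View pics/fin.png

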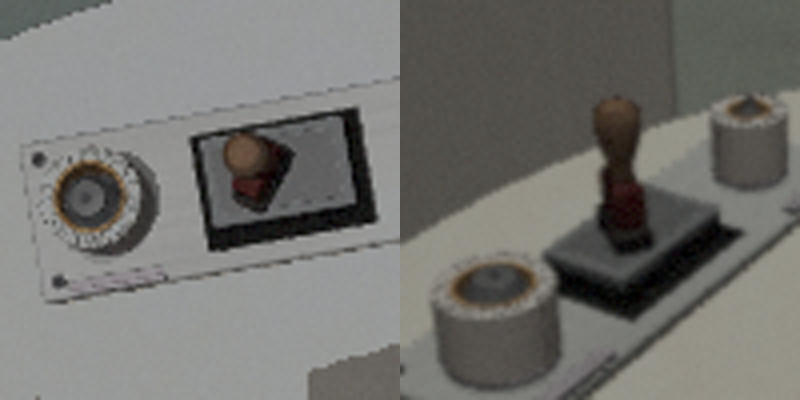

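Final view: the stamp stands upright on the pad, its handle top at (246,153) in the top crop, and both rolls are seated. Check centring numerically.

```bash
python3 - <<'E'
from h import *
T=grab('top');S=grab('scene')
a=(196.1,132.9);b=(120+(617-400+.5)/4-.5,155+103.5/4-.5)
print('handle top',onz(T,a,.112).round(4),tri(T,a,S,b))
for z in(.03,): print('foot corners',[onz(T,(135+(x+.5)/4-.5,95+(y+.5)/4-.5),z).round(4)[:2].tolist() for x,y in((233,200),(265,211),(295,150))])
print('lid corners',[onz(T,(135+(x+.5)/4-.5,95+(y+.5)/4-.5),.03).round(4)[:2].tolist() for x,y in((197,140),(346,115),(357,204),(213,228))])
E
```

```text
handle top [0.5919 0.1769 0.112 ] (array([0.59175447, 0.17676149, 0.11240127]), np.float64(0.00017864695570624648))
foot corners [[0.5775, 0.1976], [0.5707, 0.1774], [0.6094, 0.1591]]
lid corners [[0.6154, 0.2209], [0.6317, 0.1272], [0.5754, 0.1197], [0.5598, 0.2099]]
```

Foot centre is about (0.5935,0.178) and pad centre (0.5956,0.1695), so it is 9 mm off against a 12 mm limit. The handle was gripped off-axis. Regrip on the true axis and shift it.

```bash
python3 -m handwheel '[{"tx":0.016,"ty":0.02,"tz":0,"rx":0,"ry":0,"rz":0,"grip":0.65},{"tx":0.028,"ty":0.032,"tz":0,"rx":0,"ry":0,"rz":0,"grip":0.65},{"tx":0.028,"ty":0.032,"tz":0,"rx":0,"ry":0,"rz":0,"grip":0.65},{"tx":0.028,"ty":0.032,"tz":0,"rx":0,"ry":0,"rz":0,"grip":0.65},{"tx":0.028,"ty":0.032,"tz":0,"rx":0,"ry":0,"rz":0,"grip":0.65},{"tx":0.028,"ty":0.032,"tz":0,"rx":0,"ry":0,"rz":0,"grip":0.65},{"tx":0.028,"ty":0.032,"tz":0,"rx":0,"ry":0,"rz":0,"grip":0.65},{"tx":0,"ty":0,"tz":0,"rx":0,"ry":0,"rz":0,"grip":0.65}]' >/dev/null
python3 -m handwheel '[{"tx":0,"ty":0,"tz":-0.03,"rx":0,"ry":0,"rz":0,"grip":0.65},{"tx":0,"ty":0,"tz":-0.03,"rx":0,"ry":0,"rz":0,"grip":0.65},{"tx":0,"ty":0,"tz":-0.03,"rx":0,"ry":0,"rz":0,"grip":0.65},{"tx":0,"ty":0,"tz":0,"rx":0,"ry":0,"rz":0,"grip":0.65},{"tx":0,"ty":0,"tz":0,"rx":0,"ry":0,"rz":0,"grip":0.65}]' >/dev/null; python3 st.py
```

```text
t 27.0 tcp [0.5922 0.1776 0.1488] yaw-pi 0.182 tilt [-0.001 -0.001] w 0.0554 F [ 0.4 -0.6  1.2] ff 0.0 q [ 0.54  0.42  0.14  0.   -1.29 -0.36]
```

```bash
python3 -m handwheel '[{"tx":0,"ty":0,"tz":-0.03,"rx":0,"ry":0,"rz":0,"grip":0.65},{"tx":0,"ty":0,"tz":-0.025,"rx":0,"ry":0,"rz":0,"grip":0.65},{"tx":0,"ty":0,"tz":-0.015,"rx":0,"ry":0,"rz":0,"grip":0.65},{"tx":0,"ty":0,"tz":0,"rx":0,"ry":0,"rz":0,"grip":0.65},{"tx":0,"ty":0,"tz":0,"rx":0,"ry":0,"rz":0,"grip":0.5}]' >/dev/null; python3 st.py
python3 -m handwheel '[{"tx":0,"ty":0,"tz":0,"rx":0,"ry":0,"rz":0,"grip":0.4},{"tx":0,"ty":0,"tz":0,"rx":0,"ry":0,"rz":0,"grip":0.35},{"tx":0,"ty":0,"tz":0,"rx":0,"ry":0,"rz":0,"grip":0.25},{"tx":0,"ty":0,"tz":0,"rx":0,"ry":0,"rz":0,"grip":0.25},{"tx":0,"ty":0,"tz":0,"rx":0,"ry":0,"rz":0,"grip":0.25}]' 30 >/dev/null; python3 st.py
```

```text
t 27.5 tcp [0.5935 0.1778 0.0806] yaw-pi 0.182 tilt [0.002 0.001] w 0.0436 F [ 0.8 -0.  -0.1] ff 0.0 q [ 0.54  0.47  0.03  0.   -1.13 -0.36]
t 28.0 tcp [0.5929 0.1774 0.0797] yaw-pi 0.181 tilt [0.001 0.001] w 0.0252 F [-1.8 -0.7  5.6] ff 29.3 q [ 0.54  0.47  0.03  0.   -1.13 -0.36]
```

```bash
python3 -m handwheel '[{"tx":0,"ty":0,"tz":0.006,"rx":0,"ry":0,"rz":0,"grip":0.25},{"tx":0,"ty":0,"tz":0,"rx":0,"ry":0,"rz":0,"grip":0.25},{"tx":0.001,"ty":-0.004,"tz":0,"rx":0,"ry":0,"rz":0,"grip":0.25},{"tx":0.001,"ty":-0.004,"tz":0,"rx":0,"ry":0,"rz":0,"grip":0.25},{"tx":0,"ty":0,"tz":0,"rx":0,"ry":0,"rz":0,"grip":0.25}]' >/dev/null; python3 st.py
python3 tilt.py
python3 -m handwheel '[{"tx":0,"ty":0,"tz":-0.003,"rx":0,"ry":0,"rz":0,"grip":0.25},{"tx":0,"ty":0,"tz":-0.002,"rx":0,"ry":0,"rz":0,"grip":0.25},{"tx":0,"ty":0,"tz":0,"rx":0,"ry":0,"rz":0,"grip":0.25}]' >/dev/null; python3 st.py
```

```text
t 28.5 tcp [0.5942 0.1684 0.0839] yaw-pi 0.18 tilt [-0.002 -0.   ] w 0.0252 F [ 0.6 -0.5 -0.3] ff 29.5 q [ 0.53  0.47  0.04 -0.   -1.14 -0.35]
[(180, np.int64(165), np.int64(186)), (181, np.int64(165), np.int64(187)), (182, np.int64(165), np.int64(187)), (183, np.int64(165), np.int64(187)), (184, np.int64(165), np.int64(187)), (185, np.int64(166), np.int64(187)), (186, np.int64(168), np.int64(187)), (187, np.int64(168), np.int64(186)), (188, np.int64(168), np.int64(186)), (189, np.int64(168), np.int64(186)), (190, np.int64(169), np.int64(185)), (191, np.int64(174), np.int64(184)), (192, np.int64(175), np.int64(182)), (193, np.int64(174), np.int64(180)), (194, np.int64(173), np.int64(179)), (195, np.int64(173), np.int64(180)), (196, np.int64(173), np.int64(180)), (197, np.int64(173), np.int64(181)), (198, np.int64(173), np.int64(182)), (199, np.int64(173), np.int64(182)), (200, np.int64(173), np.int64(183)), (201, np.int64(173), np.int64(183))]
t 28.85 tcp [0.5943 0.1692 0.0798] yaw-pi 0.181 tilt [-0.001 -0.   ] w 0.0248 F [-1.6 -0.4  5.1] ff 29.9 q [ 0.53  0.47  0.03 -0.   -1.13 -0.35]
```

Contact at 5 N. Release, retreat and measure.

```bash
python3 -m handwheel '[{"tx":0,"ty":0,"tz":0,"rx":0,"ry":0,"rz":0,"grip":0.36},{"tx":0,"ty":0,"tz":0,"rx":0,"ry":0,"rz":0,"grip":0.5},{"tx":0,"ty":0,"tz":0,"rx":0,"ry":0,"rz":0,"grip":0.62},{"tx":0,"ty":0,"tz":0,"rx":0,"ry":0,"rz":0,"grip":0.62},{"tx":0,"ty":0,"tz":0.02,"rx":0,"ry":0,"rz":0,"grip":0.62},{"tx":0,"ty":0,"tz":0.04,"rx":0,"ry":0,"rz":0,"grip":0.62},{"tx":0,"ty":0,"tz":0.04,"rx":0,"ry":0,"rz":0,"grip":0.62},{"tx":0,"ty":0,"tz":0.04,"rx":0,"ry":0,"rz":0,"grip":0.62}]' >/dev/null
python3 -m handwheel '[{"tx":-0.03,"ty":-0.02,"tz":0.02,"rx":0,"ry":0,"rz":0,"grip":0.6},{"tx":-0.04,"ty":-0.02,"tz":0,"rx":0,"ry":0,"rz":0,"grip":0.6},{"tx":-0.04,"ty":-0.02,"tz":0,"rx":0,"ry":0,"rz":0,"grip":0.6},{"tx":-0.04,"ty":-0.03,"tz":0,"rx":0,"ry":0,"rz":0,"grip":0.6},{"tx":-0.03,"ty":-0.04,"tz":0,"rx":0,"ry":0,"rz":0,"grip":0.6},{"tx":0,"ty":-0.04,"tz":0,"rx":0,"ry":0,"rz":0,"grip":0.6},{"tx":0,"ty":-0.04,"tz":0,"rx":0,"ry":0,"rz":0,"grip":0.6},{"tx":0,"ty":0,"tz":0,"rx":0,"ry":0,"rz":0,"grip":0.6}]' >/dev/null; python3 st.py
python3 - <<'E'
from h import *
T=grab('top');t=T['frame'];x0,y0,x1,y1=178,116,236,162
g=cv2.cvtColor(t,cv2.COLOR_RGB2GRAY)[y0:y1,x0:x1];h=cv2.cvtColor(t,cv2.COLOR_RGB2HSV)[y0:y1,x0:x1].astype(int)
c=max(cv2.findContours(cv2.morphologyEx(((g>55)&(g<112)).astype(np.uint8),2,np.ones((3,3))),0,1)[0],key=cv2.contourArea)
P=np.array([onz(T,p,.03) for p in cv2.boxPoints(cv2.minAreaRect(c+np.array([x0,y0])))]);print('lid',P.mean(0).round(4),P.round(3)[:,:2].tolist())
S=grab('scene');sc=S['frame']
def handle(F,box,n):
    a,b,c,d=box;q=cv2.cvtColor(F['frame'],cv2.COLOR_RGB2HSV)[b:d,a:c].astype(int)
    m=(q[...,0]<16)&(q[...,0]>3)&(q[...,1]>60)&(q[...,2]>65);ys,xs=np.where(m)
    print(n,m.sum(),'x',xs.min()+a,xs.max()+a,'y',ys.min()+b,ys.max()+b); return xs+a,ys+b
handle(T,(182,118,230,158),'T');handle(S,(155,165,200,215),'S')
gg=cv2.cvtColor(t,cv2.COLOR_RGB2GRAY)
print('dark rows in lid (stamp):')
for y in range(128,153,2):
    i=np.where((h[y-y0,:,1]>80)|(g[y-y0]<50))[0]+x0; print(y,i.tolist())
E
```

```text
t 30.45 tcp [ 0.4136 -0.0441  0.2397] yaw-pi 0.177 tilt [-0.    -0.001] w 0.0512 F [0.6 0.6 0.4] ff 0.0 q [ 0.27 -0.02 -0.19  0.   -1.4  -0.1 ]
lid [0.5999 0.1473 0.03  ] [[0.624, 0.174], [0.632, 0.13], [0.576, 0.12], [0.568, 0.164]]
T 69 x 195 203 y 128 142
S 43 x 171 180 y 178 183
dark rows in lid (stamp):
128 [188, 189, 190, 191, 192, 197, 198, 199, 200, 201, 221, 222, 223, 224]
130 [183, 184, 195, 196, 197, 198, 199, 200, 201, 202, 203, 204, 205, 206, 207, 208, 222, 223, 224, 225]
132 [183, 184, 194, 195, 196, 197, 198, 199, 200, 201, 202, 203, 204, 205, 206, 207, 208, 209, 210, 222, 223, 224, 225]
134 [184, 195, 196, 197, 198, 199, 200, 201, 202, 203, 204, 205, 206, 207, 208, 209, 210, 222, 223, 224, 225]
136 [184, 185, 196, 197, 198, 199, 200, 201, 202, 203, 204, 205, 206, 207, 208, 209, 223, 224, 225, 226]
138 [184, 185, 197, 198, 199, 200, 201, 202, 203, 204, 205, 206, 207, 208, 209, 223, 224, 225, 226]
140 [185, 186, 196, 197, 198, 199, 200, 201, 202, 203, 204, 205, 206, 207, 208, 223, 224, 225, 226, 227]
142 [185, 186, 197, 198, 199, 200, 201, 202, 203, 204, 205, 206, 224, 225, 226, 227]
144 [185, 186, 197, 198, 199, 200, 201, 202, 203, 204, 205, 224, 225, 226, 227]
146 [186, 200, 201, 202, 203, 204, 221, 222, 223, 224, 225, 226, 227]
148 [186, 187, 210, 211, 212, 213, 214, 215, 216, 217, 218, 219, 220, 221, 222, 223, 224, 225, 226, 227, 228]
150 [186, 187, 198, 199, 200, 201, 202, 203, 204, 205, 206, 207, 208, 209, 210, 211, 212, 213, 214, 215, 216, 217, 218, 219, 220, 221, 222, 223, 224, 225, 226, 227]
152 [187, 188, 189, 190, 191, 192, 193, 194, 195, 196, 197, 198, 199, 200, 201, 202, 203, 204, 205, 206, 207, 208, 209, 210, 211, 212, 213, 214, 215, 216]
```

```bash
python3 -c "
from workcell import workorder
print(workorder.job_done())"
```

```text
the job is handed in; nothing more can be done
None
```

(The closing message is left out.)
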